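# Snap a circuit board onto its standoffs in an instrument case

## Task

Fit the circuit board into the open aluminium case: lay it level on its four white snap standoffs, terminal block over the low-walled end, and let go of it. Then press it down from above with shut fingers, one end after the other between the two standoffs there, until all four have clicked through and the board lies fully home on its seats. Be gentle: no more than about 20 N of push, never tip the board steeply, and leave everything else on the bench where it is.

Things in the scene. Friction and masses are not known exactly. Their poses are not given: they have to be found in the camera images.
- board: Green circuit board, 150 (x) x 90 (y) x 4 mm thick, 0.11 to 0.22 kg, component side up. Origin: centre of its underside and of its four 10 mm square through holes at x = +-50, y = +-32 mm. Grey terminal block on its +x end (x = 63 to 75, y = +-24, 12 mm high); 12 mm high capacitors at x = +-29, y = +-34. Grip it by the heat sink on its centre.
- sink (a point): Centre of the top of the finned aluminium heat sink, 34 mm above the board's underside. The heat sink is 40 mm along the board's x, 30 mm along its y and rises 30 mm from the board's upper face; 30 mm beside it in y are free for fingers.
- pressA (a point): Bare spot to press on, on the board's upper face midway between holes 0 and 1 (board x = +50, y = 0, z = 4 mm); bare from x = 38 to 62 and y = -15 to 15 mm.
- pressB (a point): The other bare spot, midway between holes 2 and 3 (board x = -50, y = 0, z = 4 mm), as large.
- case: Open grey aluminium case, 186 (x) x 124 (y) mm, walls 3 mm thick and 30 mm high, only 10 mm high at its +x end, where the board's terminal block belongs (board and case axes agree). Origin: centre of its underside, z up. Four white nylon snap standoffs stand in it. It cannot tip or slide sideways, only sink into the foam below it.
- middle (a point): Centre of the case's floor, 3 mm above its underside. The case lies in the cut-out of a black foam block (230 x 170 mm), on soft, slow foam: under a push of some 8 N it sinks by an amount that cannot be seen beforehand, 0 to 14 mm, and stays down; then the foam is firm, about 10 N per mm. So a measured height does not tell how deep to push; feel it. Never push the board down with more than 22 N.
- seat0 (a point): Standoff 0: centre of its 15 mm wide shoulder, the seat for the board's underside, at x = 50, y = 32, z = 15 mm of the case. From it rises a 7.8 mm post that tapers from 9.5 mm above the seat to a 3 mm tip 16.5 mm above it. Two sprung barbs stick out in +y and -y, 13.6 mm over both at the catch 5.5 mm above the seat, narrowing upwards.
- seat1 (a point): Standoff 1: as 0, at x = 50, y = -32, z = 15 mm of the case. A board laid on, holes over the tips, rests on the barbs with its underside about 8.5 mm above the seats. Pushed, an end clicks after about 7 mm and is home on the seats at 8.5 mm.
- seat2 (a point): Standoff 2: as 0, at x = -50, y = 32, z = 15 mm of the case. Pushing the two standoffs of one end through together takes 8 to 18 N; all four at once takes 18 to 28 N, often more than the permitted force. Past the click the push drops, then rises again when the end is home.
- seat3 (a point): Standoff 3: as 0, at x = -50, y = -32, z = 15 mm of the case.
- hole0 (a point): Board hole 0: its centre in the plane of the board's underside, at x = 50, y = 32 mm of the board. Goes over standoff 0.
- hole1 (a point): Board hole 1: its centre in the plane of the board's underside, at x = 50, y = -32 mm of the board. Goes over standoff 1.
- hole2 (a point): Board hole 2: its centre in the plane of the board's underside, at x = -50, y = 32 mm of the board. Goes over standoff 2.
- hole3 (a point): Board hole 3: its centre in the plane of the board's underside, at x = -50, y = -32 mm of the board. Goes over standoff 3.
- spool: Bystander: grey spool of wire, 52 mm diameter, 42 mm high, upright. Origin: centre of its underside. Leave alone.
- driver: Bystander: screwdriver, 170 mm long, lying on the bench. Leave alone.
- pump: Bystander: blue desoldering pump, 190 mm long, 22 mm thick, lying on the bench. Leave alone.
- meter: Bystander: black multimeter, 150 x 75 x 40 mm, lying on its back. Leave alone.
- clips: Bystander: stand with two brass clips on a crossbar, round 70 mm foot, 115 mm high, 150 mm wide. Origin: centre of its underside. Leave alone.
Things that resemble listed ones, but are neither listed nor needed, are in the scene too. Leave any pink or red look-alike of the board alone.

How it is judged:
On the way, in this order (a step that is already met when the one before it is completed fails the run):
1. the board lies level on all four standoffs, holes over the tips, not yet clicked, and is let go (horizontal distance between hole0 and seat0 below 0.004 m and horizontal distance between hole1 and seat1 below 0.004 m and horizontal distance between hole2 and seat2 below 0.004 m and horizontal distance between hole3 and seat3 below 0.004 m and z of board in the frame of case between 0.02 and 0.027 m and angle between the z axis of board and the z axis of case, either way round below 0.06 rad and contact force between the fingers and board below 0.3 N and linear speed of board below 0.02 m/s), for 0.2 s.
2. all four standoffs have clicked through (horizontal distance between hole0 and seat0 below 0.004 m and horizontal distance between hole1 and seat1 below 0.004 m and horizontal distance between hole2 and seat2 below 0.004 m and horizontal distance between hole3 and seat3 below 0.004 m and z of each of hole0, hole1, hole2, hole3 in the frame of case below 0.0163 m), for 0.2 s.
At the end, for the whole second after the job is handed in: all four holes are over their own standoffs (within 4 mm sideways) and the board's underside is within 1.3 mm of all four seats, that is, below every catch; the board is at rest and not touched (all of step 2 and z of each of hole0, hole1, hole2, hole3 in the frame of case above 0.0135 m and contact force between the fingers and board below 0.3 N and linear speed of board below 0.02 m/s).
It fails at once if the board pushed down on the standoffs with more than 22 N (contact force between the fingers and board above 22 N and horizontal distance between board and case below 0.01 m and z of board in the frame of case below 0.0225 m).
It fails at once if the board tipped by more than 10 degrees on the standoffs (horizontal distance between board and case below 0.03 m and angle between board's own z axis and vertical above 0.175 rad and z of board in the frame of case below 0.03 m).
It fails at once if a bystander moved by more than 30 mm (distance of any of spool, driver, pump, meter, clips from where it was at the start of the episode above 0.03 m).
It also fails if it takes over 72 s, if anything falls off the work surface, if the arm or the gripper's body presses on something with over 40 N, if the wrist force passes 120 N, or if a joint passes its speed limit or range.

## Robot

A 6-joint arm with a two-finger parallel gripper is mounted at the origin on the work surface. World frame = base frame: x ahead of the robot, y to its left, z up, the work surface at z = 0. Lengths are in m, angles in rad, forces in N, time in s.
With the tool pointing down it reaches from about 0.225 to 0.875 m from the base axis. Payload 3.4 kg.
Tool frame: the origin (TCP) lies on the centre line of the jaws, within the pads' length; the fingertips stand 19 mm ahead of it and the grasp point (between the pads) is the TCP; z points along the fingers, y is the direction in which the jaws open and shut (so a half turn about z gives the same grasp; the last joint's range is limited). The gripper opens to 85 mm and grips with 20 to 120 N. Pads are 22 mm wide; open, the fingers measure 114 mm over their backs; the gripper's body (76 mm by 85 mm) begins 54 mm behind the grasp point. The pads swing forward as they close: fully open they stand 13 mm farther back than shut.
Start: joints at [1.103, 0.276, 1.505, -0, 1.361, -0.121], TCP at [0.195, 0.541, 0.22] pointing down, gripper open.
Joint ranges: [-2.89, 2.89], [-0.75, 2.08], [0.22, 2.7], [-1.18, 4.32], [0.11, 2.71], [-2.7, 2.7]. Speed limits (rad/s): [2.57, 2.57, 3.14, 3.14, 3.14, 3.14].

## Interface

Orientations are given as a unit quaternion [w, x, y, z].
In Python, from rig import monitor, eyes, manip, models gives the robot as it stands.
- The arm moves only by the tool send_rows, never from a script. Its argument "deltas" is a list of rows, each an object with "dp": the shift along the world's x, y, z each as a share of 0.12 m, from -1 to 1, a list of three; "rotation": the turn, a rotation vector about the world's x, y, z each as a share of 0.5 rad, from -1 to 1, a list of three. In form: [{"dp": [dx, dy, dz], "rotation": [rx, ry, rz]}, ...]. A call has 1 to 12 rows; each row is the pose to reach, as a shift and turn from the pose commanded when the call began; what a row does not reach only later rows make up. A row lasts 1/12 s, in which the tool goes at most 41.7 mm and 7.16 degrees, less where a joint would pass 70% of its speed; a pose out of reach is approached as far as the arm can. A call with a number of a shift or a turn outside -1 to 1 is refused whole. A call with a gripper value outside its range is refused whole. "fingers" is the closure, from -1 (fully open) to 1 (shut), set as the call begins (left out, the last holds). The fingers move at their own pace and stop on an object; "grip_force" is the grip in N (left out, the last holds). Time passes only in rows, so rows that repeat a pose let the fingers close. It gives the time, the measured TCP pose, the force and the opening at its end, in the units of the state.
- monitor.get_state(): the state, without advancing time (a new reading comes with each control period).
- eyes.get_image(name): name is "scene" or "top" or "wrist"; returns a dict with "color" (400x640x3 uint8, red, green, blue), "depth" (400x640 float32, m along the optical axis (not along the pixel's ray), 0 where there is no reading), "mtx" (3x3 intrinsics, pixels), "rvec" (rotation vector, rad) and "tvec" (3), from world to camera coordinates, as OpenCV has them. Camera axes: x right, y down, z forward; pixel columns grow to the right and rows downward; lengths in m; the calibration is good to about 2 mm. A picture is of the moment at which its call begins.
- manip.sign_off(): hands the job in, once; it reports no verdict.
Trained networks look in a picture, given as the dict that the camera call returned (one of the last four; its "shot" number tells which), for a name from the list of things; names that differ only in an ending like _2 or _b are one class to them, and where a whole thing is asked for, a point or a joint stands for the part that bears it (a point fixed in the world has none). Each returns a list of dicts, best first, with "score" (0 to 1); they miss things now and then, are a little off and sometimes report something else, mostly with a low value. They report only what shows in the picture. A call takes as long as a camera call. They do not tell look-alikes from the thing itself.
- models.find_in(name, picture): "box" ([left, top, right, bottom] in pixels, round what is visible of it).
The state is a dict: "clock": time; "qpos": joint angles; "qd": joint speeds; "effort": joint torques, N m; "position": TCP position; "ee_rot": TCP orientation; "contact_force": force on the tool from outside, world axes, zero at the start; "moment": the same for the moment, N m; "width": finger opening in m.
Only numpy, scipy, OpenCV 4.12 (cv2) and the standard library are available. Lean on these libraries where they do the work, as an engineer would, in place of code of your own. Each camera call takes 0.05 s, during which the arm holds its last target.

## Working session

There is one attempt and no reset: what is moved stays moved. The work goes in short steps, Python scripts to look and compute and a tool call to move; the robot and the scene stay as the last step left them, time stands still between calls to the robot, and variables do not carry over. Pictures are saved under pics/ and viewed, and the job is handed in when it is done.

Besides the shell and the picture viewer there is one more tool, called after "Call:" by a JSON object that holds its "api" and its "payload". send_rows: Moves the arm, as the interface text tells. Its arguments: {"type":"object","properties":{"deltas":{"type":"array","items":{"type":"object","properties":{"dp":{"type":"array","items":{"type":"number"}},"rotation":{"type":"array","items":{"type":"number"}}}}},"fingers":{"type":"number"},"grip_force":{"type":"number"}},"required":["deltas"]}

```bash
mkdir -p pics; ls; cat > h.py <<'E'
import numpy as np, cv2
from rig import monitor, eyes, manip, models
def snap(name,tag):
    p=eyes.get_image(name); cv2.imwrite(f'pics/{tag}.png',cv2.cvtColor(p['color'],cv2.COLOR_RGB2BGR)); np.savez(f'pics/{tag}.npz',**{k:np.array(v) for k,v in p.items()}); return p
def w(p,u,v,d=None):
    R=cv2.Rodrigues(np.array(p['rvec'],float))[0]; t=np.array(p['tvec'],float).ravel(); K=np.array(p['mtx'])
    d=p['depth'][int(round(v)),int(round(u))] if d is None else d
    c=np.linalg.inv(K)@[u,v,1]*d
    return R.T@(c-t)
def wz(p,u,v,z):
    R=cv2.Rodrigues(np.array(p['rvec'],float))[0]; t=np.array(p['tvec'],float).ravel(); K=np.array(p['mtx'])
    r=R.T@(np.linalg.inv(K)@[u,v,1]); o=-R.T@t
    return o+r*(z-o[2])/r[2]
def cloud(p):
    R=cv2.Rodrigues(np.array(p['rvec'],float))[0]; t=np.array(p['tvec'],float).ravel(); K=np.array(p['mtx'])
    v,u=np.mgrid[0:400,0:640]; P=np.stack([u,v,np.ones_like(u)],-1)@np.linalg.inv(K).T*p['depth'][...,None]
    return (P-t)@R
def proj(p,X):
    return cv2.projectPoints(np.array(X,float).reshape(-1,3),np.array(p['rvec'],float),np.array(p['tvec'],float),np.array(p['mtx'],float),None)[0].reshape(-1,2)
E
python3 - <<'E'
from h import *
for n in ['scene','top']:
    p=snap(n,n+'0')
    for k in ['board','sink','case','middle','clips']:
        print(n,k,[(np.round(r['box']).tolist(),round(r['score'],2)) for r in models.find_in(k,p)[:4]])
print(monitor.get_state())
E
```

```text
pics
scene board [([174.0, 248.0, 222.0, 286.0], 0.94), ([171.0, 169.0, 227.0, 201.0], 0.63), ([233.0, 199.0, 276.0, 238.0], 0.57), ([345.0, 166.0, 417.0, 219.0], 0.48)]
scene sink [([176.0, 170.0, 226.0, 201.0], 0.97), ([178.0, 248.0, 224.0, 289.0], 0.85), ([471.0, 170.0, 483.0, 207.0], 0.75), ([230.0, 198.0, 279.0, 239.0], 0.65)]
scene case [([348.0, 170.0, 416.0, 224.0], 0.89)]
scene middle [([347.0, 165.0, 415.0, 221.0], 0.86)]
scene clips [([297.0, 253.0, 360.0, 301.0], 0.69)]
top board [([407.0, 148.0, 435.0, 190.0], 0.86), ([403.0, 256.0, 448.0, 291.0], 0.76), ([358.0, 194.0, 396.0, 243.0], 0.71)]
top sink [([405.0, 254.0, 448.0, 290.0], 0.88), ([361.0, 195.0, 399.0, 244.0], 0.72), ([406.0, 148.0, 437.0, 194.0], 0.61)]
top case [([248.0, 190.0, 299.0, 245.0], 0.66), ([359.0, 194.0, 396.0, 240.0], 0.33)]
top middle [([250.0, 190.0, 300.0, 248.0], 0.93), ([360.0, 197.0, 399.0, 242.0], 0.29)]
top clips [([317.0, 129.0, 359.0, 147.0], 0.9), ([251.0, 190.0, 299.0, 248.0], 0.26)]
{'clock': 0.6, 'qpos': array([ 1.10297348e+00,  2.75874681e-01,  1.50492231e+00, -1.36586670e-05,
        1.36069286e+00, -1.21021529e-01]), 'qd': array([-0.0007168 , -0.00114372,  0.00138187,  0.00043306,  0.00096755,
       -0.00071868]), 'effort': array([-6.69095189e-04, -4.16386700e+01, -2.45983726e+01, -8.34662183e-05,
        2.66848228e-04, -2.19289134e-07]), 'position': array([0.19546908, 0.54077947, 0.21983356]), 'ee_rot': array([2.13072592e-05, 1.72531598e-01, 9.85003982e-01, 4.72494791e-05]), 'contact_force': array([ 0.42754403, -0.4114579 , -0.10806563]), 'moment': array([-0.02885537, -0.00043676, -0.0002428 ]), 'width': 0.08542083793470777}
```

```bash
python3 - <<'E'
import cv2
for n in ['scene','top']:
    a=cv2.imread(f'pics/{n}0.png')
    if n=='top': a=cv2.resize(a[110:310,220:470],None,fx=3.2,fy=3,interpolation=cv2.INTER_CUBIC)[:600]
    else: a=cv2.resize(a[140:320,150:510],None,fx=2.2,fy=2.2,interpolation=cv2.INTER_CUBIC)
    cv2.imwrite(f'pics/{n}0z.png',a)
E
```

```text
(no output)
```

View pics/scene0z.png

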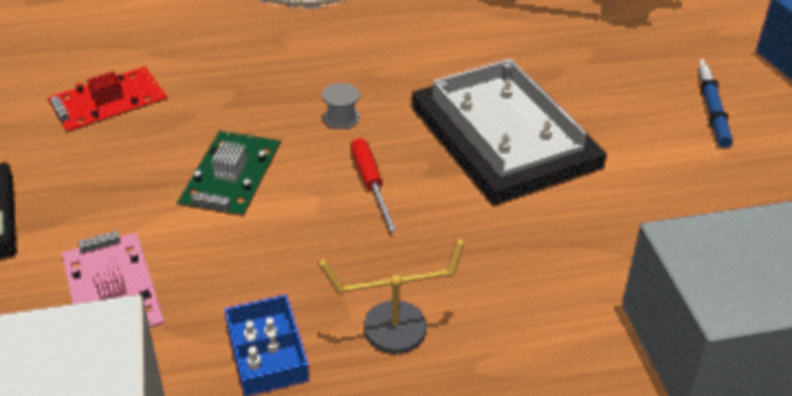

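View pics/top0z.png

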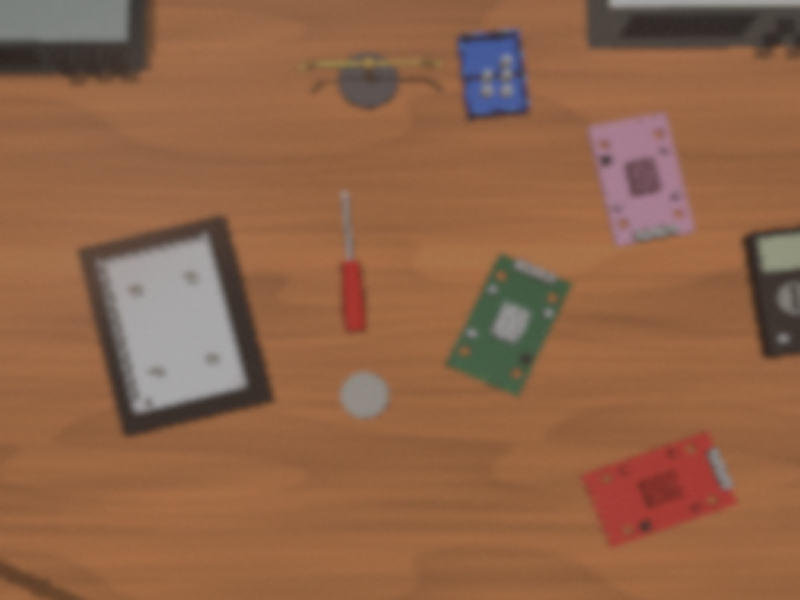

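View pics/top0.png

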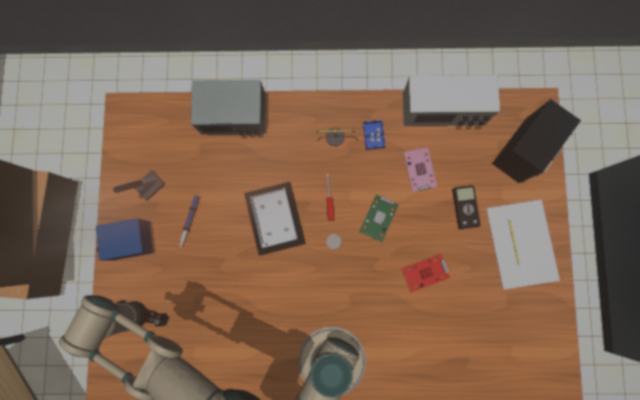

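```bash
python3 - <<'E'
from h import *
for n in ['scene','top']:
    p=dict(np.load(f'pics/{n}0.npz'))
    C=cloud(p); c=p['color'].astype(int)
    R=cv2.Rodrigues(p['rvec'])[0]; print(n,'cam',-R.T@p['tvec'].ravel(),p['mtx'][0,0])
    g=(c[...,1]>c[...,0]+15)&(c[...,1]>c[...,2]+10)
    x0,x1,y0,y1=(225,285,190,245) if n=='scene' else (350,405,185,250)
    m=np.zeros_like(g); m[y0:y1,x0:x1]=g[y0:y1,x0:x1]
    P=C[m]; print(len(P),np.median(P,0),cv2.minAreaRect((P[:,:2]*1000).astype(np.float32)))
    s=C[y0:y1,x0:x1].reshape(-1,3); s=s[(s[:,2]>.025)&(s[:,2]<.06)]; print('sink',s.mean(0),s[:,2].max())
    s=C[160:260,240:310].reshape(-1,3) if n=='top' else C[160:240,330:430].reshape(-1,3)
    s=s[(s[:,2]>.01)&(s[:,2]<.09)]; print('case',s.mean(0),np.percentile(s[:,2],[1,10,30,50,90,99]),cv2.minAreaRect((s[:,:2]*1000).astype(np.float32)))
E
```

```text
scene cam [ 1.48685096 -0.17645795  0.85537511] 447.39581654569645
617 [ 0.50773774 -0.16410639  0.00384349] ((949.1417236328125, -201.93496704101562), (128.2427215576172, 1068.9599609375), 85.87162017822266)
sink [ 0.49799637 -0.17081935  0.03135657] 0.03729820978835877
case [0.51451315 0.19788699 0.03062957] [0.01148137 0.02292653 0.02625475 0.02783914 0.04704563 0.0545063 ] ((497.70098876953125, 202.97756958007812), (232.85470581054688, 174.4297332763672), 14.568921089172363)
top cam [ 0.32571931 -0.00999364  1.65950136] 462.6384087218461
534 [ 0.48586417 -0.16775578  0.0044486 ] ((429.04241943359375, -130.7220916748047), (93.2426986694336, 303.82537841796875), 57.61894226074219)
sink [ 0.4937834  -0.17450066  0.03301693] 0.04630052441691039
case [0.49349733 0.19910594 0.02919634] [0.01250989 0.02225349 0.02568893 0.02794476 0.03589056 0.05699808] ((514.0569458007812, 200.6898193359375), (240.321533203125, 322.8346862792969), 89.98477935791016)
```

```bash
python3 - <<'E'
from h import *
p=snap('wrist','wrist0')
R=cv2.Rodrigues(p['rvec'])[0]; print('cam',-R.T@p['tvec'].ravel(),p['mtx'],'\n',R)
print(wz(p,320,200,0))
E
```

```text
cam [0.13442518 0.56248563 0.37482671] [[321.76812855   0.         322.23995117]
 [  0.         321.76812855 204.80340716]
 [  0.           0.           1.        ]] 
 [[ 3.41265598e-01  9.39966700e-01 -6.28581031e-04]
 [ 9.08117563e-01 -3.29529656e-01  2.58326728e-01]
 [ 2.42611385e-01 -8.87288506e-02 -9.66057403e-01]]
[0.22202657 0.52756821 0.        ]
```

View pics/wrist0.png

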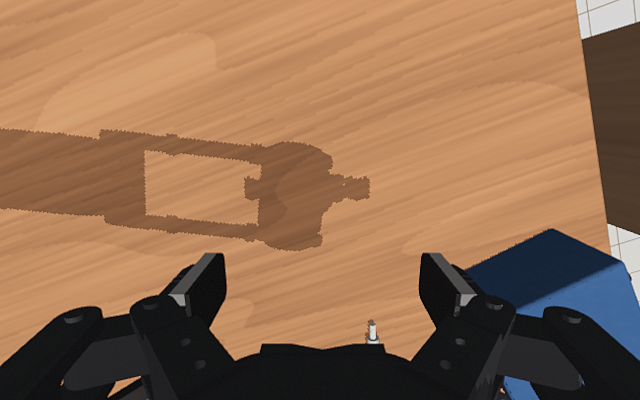

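Call:
{"api": "send_rows", "payload": {"deltas": [{"dp": [0.33,-0.3,0.3],"rotation": [0,0,0]},{"dp": [0.66,-0.6,0.6],"rotation": [0,0,0]},{"dp": [1,-1,0.7],"rotation": [0,0,0]},{"dp": [1,-1,0.7],"rotation": [0,0,0]}]}}

```text
clock: 0.98
position: [0.3008, 0.4366, 0.2966]
ee_rot: [0.0, 0.172, 0.985, 0.001]
contact_force: [0.9, 0.2, 0.1]
width: 0.085
```

Call:
{"api": "send_rows", "payload": {"deltas": [{"dp": [0.3,-0.33,0.2],"rotation": [0,0,0]},{"dp": [0.6,-0.66,0.4],"rotation": [0,0,0]},{"dp": [0.8,-1,0.5],"rotation": [0,0,0]},{"dp": [0.9,-1,0.5],"rotation": [0,0,0]}]}}

```text
clock: 1.32
position: [0.4036, 0.3196, 0.3556]
ee_rot: [0.001, 0.172, 0.985, 0.001]
contact_force: [-0.2, -0.3, -0.7]
width: 0.0857
```

Call:
{"api": "send_rows", "payload": {"deltas": [{"dp": [0.0,-0.3,0],"rotation": [0,0,0]},{"dp": [0.0,-0.55,0],"rotation": [0,0,0]},{"dp": [0.0,-0.55,0],"rotation": [0,0,0]},{"dp": [0,-0.55,0],"rotation": [0,0,0]},{"dp": [0,-0.55,0],"rotation": [0,0,0]}]}}

```text
clock: 1.73
position: [0.4035, 0.2559, 0.3539]
ee_rot: [0.0, 0.173, 0.985, 0.001]
contact_force: [-0.1, 0.9, -0.2]
width: 0.0853
```

```bash
python3 - <<'E'
from h import *
p=snap('wrist','wrist1'); print(monitor.get_state()['position'],monitor.get_state()['qd'])
E
```

```text
[0.40339845 0.25626483 0.35372259] [ 0.01310914  0.00788886 -0.00125624 -0.00182102  0.00152723 -0.00132593]
```

View pics/wrist1.png

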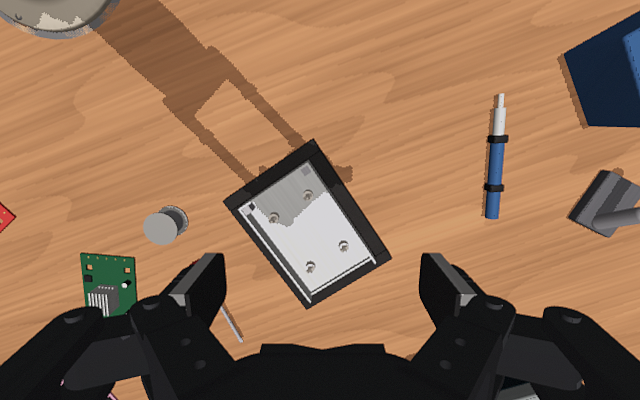

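Call:
{"api": "send_rows", "payload": {"deltas": [{"dp": [0.1,-0.1,-0.3],"rotation": [0,0,0]},{"dp": [0.1,-0.2,-0.6],"rotation": [0,0,0]},{"dp": [0.1,-0.2,-1],"rotation": [0,0,0]},{"dp": [0.1,-0.2,-1],"rotation": [0,0,0]},{"dp": [0.1,-0.2,-1],"rotation": [0,0,0]},{"dp": [0.1,-0.2,-1],"rotation": [0,0,0]}]}}

```text
clock: 2.28
position: [0.4165, 0.2329, 0.2351]
ee_rot: [0.001, 0.172, 0.985, 0.001]
contact_force: [0.5, 0.1, -0.0]
width: 0.0854
```

```bash
python3 - <<'E'
from h import *
p=snap('wrist','wrist2'); print(monitor.get_state()['position'],monitor.get_state()['qd'])
for k in ['case','middle','seat0','seat1','seat2','seat3']:
    print(k,[(np.round(r['box']).tolist(),round(r['score'],2)) for r in models.find_in(k,p)[:4]])
E
```

```text
[0.41724209 0.23304552 0.23609794] [-0.00467082 -0.01429072 -0.01700758 -0.00139845 -0.00394681 -0.00033326]
case []
middle [([229.0, 155.0, 409.0, 342.0], 0.59)]
seat0 [([227.0, 155.0, 409.0, 340.0], 0.73), ([26.0, 272.0, 96.0, 334.0], 0.71)]
seat1 [([227.0, 155.0, 409.0, 340.0], 0.73), ([26.0, 272.0, 96.0, 334.0], 0.71)]
seat2 [([227.0, 155.0, 409.0, 340.0], 0.73), ([26.0, 272.0, 96.0, 334.0], 0.71)]
seat3 [([227.0, 155.0, 409.0, 340.0], 0.73), ([26.0, 272.0, 96.0, 334.0], 0.71)]
```

View pics/wrist2.png

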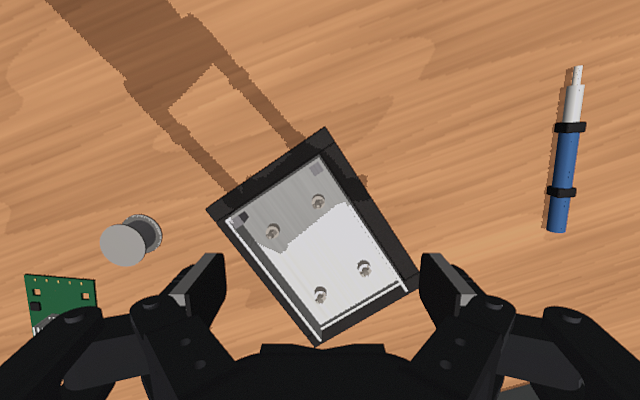

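```bash
python3 - <<'E'
from h import *
p=dict(np.load('pics/wrist2.npz')); C=cloud(p)
a=cv2.imread('pics/wrist2.png')[120:350,200:430]
cv2.imwrite('pics/w2z.png',cv2.resize(a,(600,600),interpolation=cv2.INTER_CUBIC)[:600])
z=C[120:350,200:430,2]; zz=np.clip((z+0.0)/0.07*255,0,255).astype(np.uint8)
cv2.imwrite('pics/w2d.png',cv2.resize(cv2.applyColorMap(zz,cv2.COLORMAP_JET),(600,600),interpolation=cv2.INTER_NEAREST))
h=np.histogram(z,bins=np.arange(-.01,.08,.002)); print([(round(b,3),int(n)) for n,b in zip(*h)])
E
```

```text
[(np.float64(-0.01), 0), (np.float64(-0.008), 0), (np.float64(-0.006), 0), (np.float64(-0.004), 3), (np.float64(-0.002), 3074), (np.float64(0.0), 19467), (np.float64(0.002), 1845), (np.float64(0.004), 294), (np.float64(0.006), 20), (np.float64(0.008), 10), (np.float64(0.01), 6), (np.float64(0.012), 9), (np.float64(0.014), 7), (np.float64(0.016), 11), (np.float64(0.018), 9), (np.float64(0.02), 7), (np.float64(0.022), 13), (np.float64(0.024), 979), (np.float64(0.026), 11976), (np.float64(0.028), 7393), (np.float64(0.03), 463), (np.float64(0.032), 309), (np.float64(0.034), 295), (np.float64(0.036), 165), (np.float64(0.038), 318), (np.float64(0.04), 182), (np.float64(0.042), 139), (np.float64(0.044), 176), (np.float64(0.046), 184), (np.float64(0.048), 221), (np.float64(0.05), 307), (np.float64(0.052), 826), (np.float64(0.054), 607), (np.float64(0.056), 9), (np.float64(0.058), 0), (np.float64(0.06), 0), (np.float64(0.062), 0), (np.float64(0.064), 0), (np.float64(0.066), 0), (np.float64(0.068), 0), (np.float64(0.07), 0), (np.float64(0.072), 0), (np.float64(0.074), 0), (np.float64(0.076), 0)]
```

View pics/w2z.png

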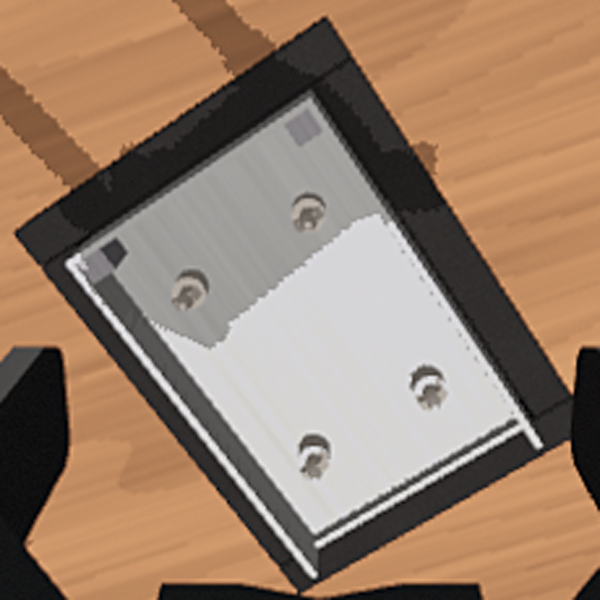

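View pics/w2d.png

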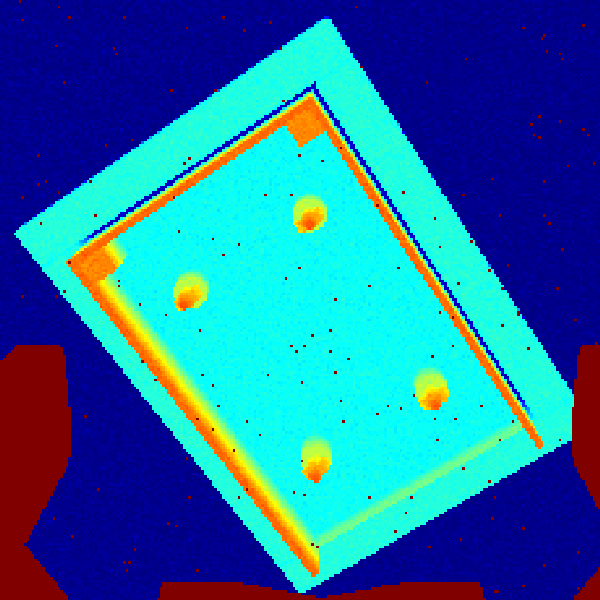

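```bash
cat >> h.py <<'E'
def casefit(p,seeds):
    C=cloud(p); P=C.reshape(-1,3); z=P[:,2]; out=[]
    ctr=np.mean(seeds,0)
    for s in seeds:
        d=np.linalg.norm(P[:,:2]-s,axis=1)
        q=P[(d<.012)&(z>.05)&(z<.065)]; q2=P[(d<.014)&(z>.037)&(z<.042)]
        out.append(q[:,:2].mean(0)); print('tip',len(q),q.mean(0),q[:,2].max(),'shoulder',len(q2),q2.mean(0))
    return np.array(out)
def rig2(src,dst):
    a=src-src.mean(0); b=dst-dst.mean(0)
    H=a.T@b; th=np.arctan2(H[0,1]-H[1,0],H[0,0]+H[1,1]); R=np.array([[np.cos(th),-np.sin(th)],[np.sin(th),np.cos(th)]])
    t=dst.mean(0)-R@src.mean(0); return th,t,(src@R.T+t-dst)
HOL=np.array([[.05,.032],[.05,-.032],[-.05,.032],[-.05,-.032]])
E
python3 - <<'E'
from h import *
p=dict(np.load('pics/wrist2.npz'))
px=[(364,267),(320,294),(318,200),(273,230)]
s=np.array([wz(p,u,v,.054)[:2] for u,v in px]); print(s)
t=casefit(p,s)
for q in (s,t):
    th,c,r=rig2(HOL,q); print(np.degrees(th),c,r*1000)
C=cloud(p).reshape(-1,3); q=C[(C[:,2]>.0515)&(C[:,2]<.058)&(np.linalg.norm(C[:,:2]-c,axis=1)<.13)]
q=q[np.abs((q[:,:2]-c)@[-np.sin(th),np.cos(th)])>.05]
print(cv2.minAreaRect((q[:,:2]*1000).astype(np.float32)),np.median(q[:,2]))
l=(q[:,:2]-c)@np.array([[np.cos(th),-np.sin(th)],[np.sin(th),np.cos(th)]])
print(np.percentile(l,[0.5,2,50,98,99.5],axis=0))
fl=C[np.linalg.norm(C[:,:2]-c,axis=1)<.02]; print('floor',np.median(fl[:,2]))
E
```

```text
[[0.52551032 0.24375915]
 [0.54081777 0.18479389]
 [0.43362239 0.22145404]
 [0.44882093 0.16299635]]
tip 25 [0.53466321 0.24348269 0.05305413] 0.0563085828380191 shoulder 59 [0.53231977 0.24290493 0.03914422]
tip 21 [0.55020906 0.18197685 0.0530518 ] 0.05552802170531634 shoulder 58 [0.5476196  0.18245408 0.03930189]
tip 32 [0.43858788 0.21915338 0.05276296] 0.05671970512031495 shoulder 66 [0.43730406 0.21956308 0.039136  ]
tip 26 [0.45379083 0.15791787 0.05303628] 0.056159058576121475 shoulder 69 [0.45266292 0.15843992 0.03906686]
13.800265356062376 [0.48719285 0.20325086] [[ 2.60597583  2.49486652]
 [ 2.56495489 -0.69239775]
 [-2.61941364  0.94618645]
 [-2.55151709 -2.74865523]]
14.09700887677989 [0.49431275 0.20063269] [[ 0.3497107   0.36453991]
 [ 0.39198295 -0.20224638]
 [-0.56343557  0.33740804]
 [-0.17825808 -0.49970157]]
((495.4806823730469, 199.94351196289062), (186.07763671875, 124.63396453857422), 13.91198444366455) 0.05377375974595383
[[-0.09183579 -0.06298591]
 [-0.09114432 -0.06267716]
 [-0.0241023  -0.0522208 ]
 [ 0.08829284  0.06128965]
 [ 0.09250619  0.06145261]]
floor 0.027071141363737602
```

Call:
{"api": "send_rows", "payload": {"deltas": [{"dp": [0,-0.33,0],"rotation": [0,0,0]},{"dp": [0,-0.66,0],"rotation": [0,0,0]},{"dp": [0,-1,0],"rotation": [0,0,0]}]}}

```text
clock: 2.88
position: [0.4155, 0.1109, 0.2343]
ee_rot: [0.001, 0.171, 0.985, 0.0]
contact_force: [1.2, 0.1, 0.1]
width: 0.0853
```

Call:
{"api": "send_rows", "payload": {"deltas": [{"dp": [0,-0.33,0],"rotation": [0,0,0]},{"dp": [0,-0.66,0],"rotation": [0,0,0]},{"dp": [0,-1,0],"rotation": [0,0,0]}]}}

```text
clock: 3.13
position: [0.4153, -0.0101, 0.2345]
ee_rot: [0.001, 0.172, 0.985, 0.0]
contact_force: [0.6, 0.9, -0.3]
width: 0.0855
```

Call:
{"api": "send_rows", "payload": {"deltas": [{"dp": [0,-0.33,0],"rotation": [0,0,0]},{"dp": [0,-0.66,0],"rotation": [0,0,0]},{"dp": [0,-1,0],"rotation": [0,0,0]},{"dp": [0,-1,0],"rotation": [0,0,0]},{"dp": [0,-1,0],"rotation": [0,0,0]},{"dp": [0,-1,0],"rotation": [0,0,0]}]}}

```text
clock: 3.63
position: [0.4153, -0.1284, 0.2339]
ee_rot: [-0.0, 0.173, 0.985, 0.0]
contact_force: [-0.2, -0.2, -0.2]
width: 0.0852
```

```bash
python3 - <<'E'
from h import *
p=snap('wrist','wrist3'); print(monitor.get_state()['position'],monitor.get_state()['qd'])
for k in ['board','sink']:
    print(k,[(np.round(r['box']).tolist(),round(r['score'],2)) for r in models.find_in(k,p)[:4]])
a=cv2.imread('pics/wrist3.png')[120:350,200:430]
cv2.imwrite('pics/w3z.png',cv2.resize(a,(600,600),interpolation=cv2.INTER_CUBIC))
E
```

```text
[ 0.41536943 -0.12774778  0.23386448] [ 0.02592055 -0.00426767  0.00557074 -0.00256949 -0.00045545 -0.00219622]
board [([272.0, 184.0, 353.0, 306.0], 0.65), ([56.0, 69.0, 195.0, 210.0], 0.57), ([226.0, 334.0, 263.0, 358.0], 0.56)]
sink [([274.0, 186.0, 354.0, 302.0], 0.89), ([56.0, 69.0, 196.0, 206.0], 0.57), ([224.0, 331.0, 259.0, 362.0], 0.56)]
```

View pics/wrist3.png

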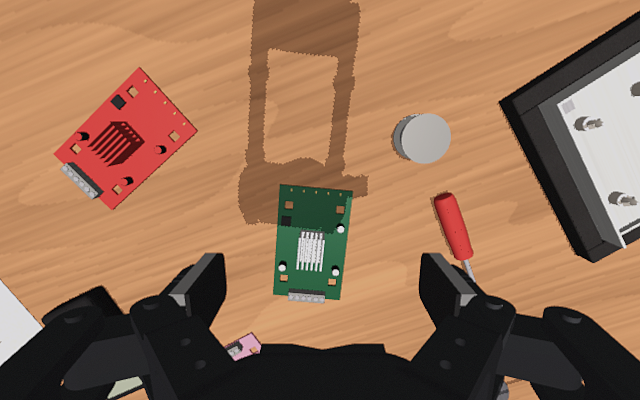

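View pics/w3z.png

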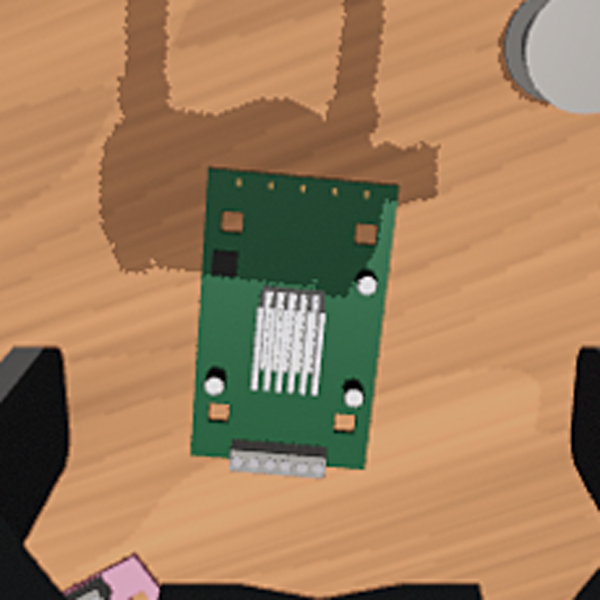

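```bash
cat >> h.py <<'E'
def boardfit(p,roi,z0):
    # roi u0,v0,u1,v1 ; z0 underside height
    u0,v0,u1,v1=roi; c=p['color'].astype(int); g=((c[...,1]>c[...,0]+12)&(c[...,1]>c[...,2]+8))
    m=np.zeros(g.shape,np.uint8); m[v0:v1,u0:u1]=g[v0:v1,u0:u1]
    m=cv2.morphologyEx(m,cv2.MORPH_CLOSE,np.ones((5,5)))
    cs=max(cv2.findContours(m,cv2.RETR_EXTERNAL,cv2.CHAIN_APPROX_NONE)[0],key=cv2.contourArea)
    q=np.array([wz(p,u,v,z0+.004)[:2] for u,v in cv2.convexHull(cs).reshape(-1,2)])
    rr=cv2.minAreaRect((q*1000).astype(np.float32)); print('board rect',rr)
    C=cloud(p)[v0:v1,u0:u1].reshape(-1,3); s=C[(C[:,2]>z0+.029)&(C[:,2]<z0+.04)]
    print('sink',len(s),np.median(s[:,2]),cv2.minAreaRect((s[:,:2]*1000).astype(np.float32)))
    return rr
E
python3 - <<'E'
from h import *
p=dict(np.load('pics/wrist3.npz'))
boardfit(p,(255,170,370,320),0)
k=2.609
px=[(344,424),(219,412),(366,234),(232,222)] # order check: +x end bottom
q=np.array([wz(p,200+u/k,120+v/k,.003)[:2] for u,v in px]); print(q)
for H in (HOL,):
    th,c,r=rig2(H,q); print(np.degrees(th),c,r*1000)
E
```

```text
board rect ((495.7781982421875, -173.67044067382812), (89.92964935302734, 149.7249755859375), 64.49984741210938)
sink 383 0.03483043178583269 ((495.3089294433594, -173.43710327148438), (30.002714157104492, 40.95873260498047), 64.52557373046875)
[[ 0.55590768 -0.16666457]
 [ 0.52787611 -0.22389845]
 [ 0.46487665 -0.12311076]
 [ 0.43742308 -0.18107305]]
-25.529433137844894 [ 0.49652088 -0.17368671] [[-0.47741149  0.30477392]
 [-0.02821782 -0.21263856]
 [ 0.31721805 -0.1515601 ]
 [ 0.18841126  0.05942474]]
```

Call:
{"api": "send_rows", "payload": {"deltas": [{"dp": [0.3,-0.2,-0.2],"rotation": [0,0,-0.1]},{"dp": [0.67,-0.38,-0.5],"rotation": [0,0,-0.2]},{"dp": [0.67,-0.38,-0.8],"rotation": [0,0,-0.2]},{"dp": [0.67,-0.38,-0.83],"rotation": [0,0,-0.2]},{"dp": [0.67,-0.38,-0.83],"rotation": [0,0,-0.2]},{"dp": [0.67,-0.38,-0.83],"rotation": [0,0,-0.2]},{"dp": [0.67,-0.38,-0.83],"rotation": [0,0,-0.2]}], "fingers": -1}}

```text
clock: 4.37
position: [0.4963, -0.1733, 0.1354]
ee_rot: [0.001, 0.221, 0.975, -0.0]
contact_force: [0.3, 0.4, 0.8]
width: 0.0854
```

```bash
python3 - <<'E'
from h import *
p=snap('wrist','wrist4'); s=monitor.get_state(); print(s['position'],s['ee_rot'],s['qd'])
boardfit(p,(180,150,450,400),0)
E
```

```text
[ 0.49650764 -0.17362846  0.13595311] [ 1.42168195e-03  2.20915845e-01  9.75291794e-01 -2.89524396e-04] [-0.00696184 -0.01209539 -0.0028922  -0.00167169 -0.00368151  0.00013538]
board rect ((512.1068725585938, -181.57029724121094), (89.69332885742188, 111.55084991455078), 64.42886352539062)
sink 836 0.03475969634602394 ((495.18817138671875, -173.32028198242188), (29.94823455810547, 40.1114501953125), 63.87483596801758)
```

View pics/wrist4.png

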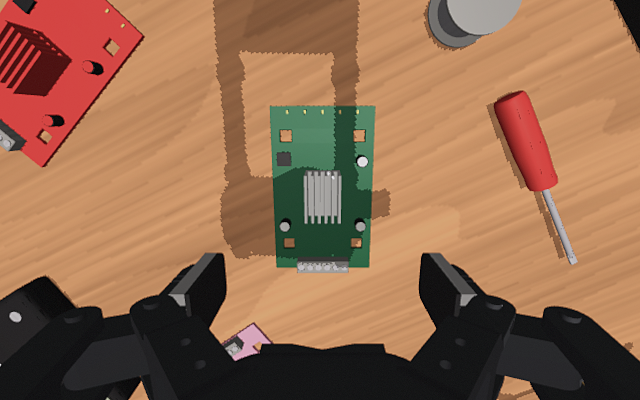

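Call:
{"api": "send_rows", "payload": {"deltas": [{"dp": [-0.01,0,-0.2],"rotation": [0,0,0]},{"dp": [-0.01,0,-0.4],"rotation": [0,0,0]},{"dp": [-0.01,0,-0.6],"rotation": [0,0,0]},{"dp": [-0.01,0,-0.75],"rotation": [0,0,0]},{"dp": [-0.01,0,-0.85],"rotation": [0,0,0]},{"dp": [-0.01,0,-0.9],"rotation": [0,0,0]},{"dp": [-0.01,0,-0.9],"rotation": [0,0,0]},{"dp": [-0.01,0,-0.9],"rotation": [0,0,0]},{"dp": [-0.01,0,-0.9],"rotation": [0,0,0]}]}}

```text
clock: 5.17
position: [0.4957, -0.1746, 0.0277]
ee_rot: [0.002, 0.221, 0.975, -0.0]
contact_force: [0.9, -0.4, 0.2]
width: 0.085
```

Call:
{"api": "send_rows", "payload": {"deltas": [{"dp": [0,0,0],"rotation": [0,0,0]},{"dp": [0,0,0],"rotation": [0,0,0]},{"dp": [0,0,0],"rotation": [0,0,0]},{"dp": [0,0,0],"rotation": [0,0,0]},{"dp": [0,0,0],"rotation": [0,0,0]},{"dp": [0,0,0],"rotation": [0,0,0]},{"dp": [0,0,0],"rotation": [0,0,0]},{"dp": [0,0,0],"rotation": [0,0,0]}], "fingers": 0.2, "grip_force": 40}}

```text
clock: 5.83
position: [0.4946, -0.1741, 0.0261]
ee_rot: [-0.0, 0.222, 0.975, 0.0]
contact_force: [-0.5, -0.3, -0.5]
width: 0.0347
```

Call:
{"api": "send_rows", "payload": {"deltas": [{"dp": [0,0,0],"rotation": [0,0,0]},{"dp": [0,0,0],"rotation": [0,0,0]},{"dp": [0,0,0],"rotation": [0,0,0]},{"dp": [0,0,0],"rotation": [0,0,0]}], "fingers": 1, "grip_force": 50}}

```text
clock: 6.17
position: [0.4946, -0.1741, 0.0261]
ee_rot: [-0.0, 0.222, 0.975, 0.0]
contact_force: [0.3, -0.3, -0.1]
width: 0.0004
```

Call:
{"api": "send_rows", "payload": {"deltas": [{"dp": [0,0,0.1],"rotation": [0,0,0]},{"dp": [0,0,0.3],"rotation": [0,0,0]},{"dp": [0,0,0.6],"rotation": [0,0,0]},{"dp": [0,0,0.8],"rotation": [0,0,0]},{"dp": [0,0,1],"rotation": [0,0,0]},{"dp": [0,0,1],"rotation": [0,0,0]}]}}

```text
clock: 6.67
position: [0.4978, -0.1756, 0.1511]
ee_rot: [0.005, 0.221, 0.975, -0.001]
contact_force: [-0.1, -0.7, -0.3]
width: -0.0
```

```bash
python3 - <<'E'
from h import *
p=snap('wrist','wrist5'); s=monitor.get_state(); print(s['position'],s['ee_rot'],s['contact_force'],s['width'])
E
```

```text
[ 0.49647707 -0.17502535  0.14880675] [ 3.10624741e-03  2.21531801e-01  9.75147927e-01 -7.29856062e-04] [-0.36901281 -0.00229536 -1.11692575] -0.00018949131207893522
```

View pics/wrist5.png

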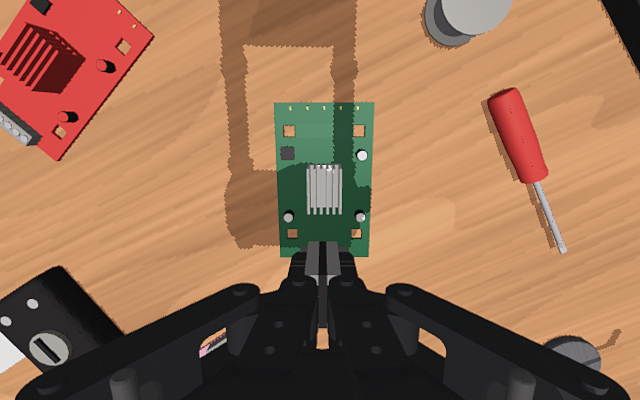

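```bash
python3 - <<'E'
from h import *
p=dict(np.load('pics/wrist5.npz'))
boardfit(p,(200,80,450,255),0)
R=cv2.Rodrigues(p['rvec'])[0]; cam=-R.T@p['tvec'].ravel(); print('cam',cam)
print(proj(p,[[.4965,-.175,.149],[.4965,-.175,.130],[.4965,-.175,.03],[.4952,-.1733,.034]]))
C=cloud(p)
for v in range(235,330,10): print(v,C[v,312],C[v,334])
E
```

```text
board rect ((494.4013671875, -173.19155883789062), (89.6881103515625, 147.31768798828125), 64.4708023071289)
sink 731 0.03480226490125674 ((495.34735107421875, -173.21713256835938), (29.90260124206543, 40.19435501098633), 64.060791015625)
cam [ 0.43784584 -0.14723703  0.30544842]
[[323.23742592 244.15754182]
 [323.16607011 231.49947591]
 [322.9427776  191.88880562]
 [324.06979868 190.80149811]]
235 [ 0.53703105 -0.2065285   0.00434055] [ 0.54608804 -0.18658752  0.00557379]
245 [ 0.48567643 -0.175379    0.17309133] [ 0.49021043 -0.16672578  0.17227755]
255 [ 0.48565658 -0.17498399  0.18407922] [ 0.49001191 -0.16704035  0.18300788]
265 [ 0.48623747 -0.17498681  0.192139  ] [ 0.48959729 -0.16721874  0.1928205 ]
275 [ 0.48680088 -0.17501548  0.1992167 ] [ 0.48949831 -0.16747518  0.20079223]
285 [ 0.48518355 -0.17384768  0.20985873] [ 0.48764859 -0.16700215  0.21116636]
295 [ 0.48542167 -0.17375901  0.21572472] [ 0.48815493 -0.16742997  0.21617976]
305 [ 0.48583947 -0.17379177  0.22064536] [ 0.4882055  -0.16765412  0.22145643]
315 [ 0.48850016 -0.17507439  0.22134959] [ 0.49044874 -0.16875581  0.22277493]
325 [ 0.49706232 -0.17957987  0.21283558] [ 0.50068685 -0.17315232  0.21216787]
```

```bash
python3 - <<'E'
from h import *
p=snap('scene','scene1'); C=cloud(p); s=monitor.get_state(); print(s['position'])
x=s['position']
uv=proj(p,[x,x-[0,0,.019],x+[0,0,.054]]); print(uv)
u,v=map(int,uv[0])
for vv in range(v-30,v+25,3): print(vv,np.round(C[vv,u-6:u+8:3],3).tolist())
a=cv2.imread('pics/scene1.png')[v-75:v+75,u-100:u+100]
b=cv2.resize(a,None,fx=4,fy=4,interpolation=cv2.INTER_CUBIC)
for q in uv: cv2.circle(b,(int((q[0]-u+100)*4),int((q[1]-v+75)*4)),3,(0,0,255),-1)
cv2.imwrite('pics/scene1z.png',b)
E
```

```text
[ 0.49509156 -0.17432376  0.14699148]
[[247.88454556 177.01542305]
 [248.5968402  182.67591559]
 [245.78050765 160.29496754]]
147 [[0.506, -0.182, 0.25], [0.516, -0.175, 0.255], [0.52, -0.167, 0.257], [0.515, -0.16, 0.252], [0.516, -0.152, 0.252]]
150 [[0.507, -0.183, 0.241], [0.506, -0.176, 0.24], [0.518, -0.168, 0.247], [0.515, -0.161, 0.243], [0.515, -0.153, 0.243]]
153 [[0.508, -0.184, 0.233], [0.494, -0.177, 0.223], [0.516, -0.169, 0.237], [0.505, -0.161, 0.228], [0.494, -0.154, 0.22]]
156 [[0.5, -0.185, 0.219], [0.487, -0.177, 0.21], [0.515, -0.17, 0.227], [0.51, -0.162, 0.222], [0.5, -0.155, 0.215]]
159 [[0.503, -0.186, 0.212], [0.505, -0.178, 0.212], [0.514, -0.171, 0.217], [0.51, -0.163, 0.213], [0.514, -0.156, 0.215]]
162 [[0.506, -0.187, 0.205], [0.506, -0.179, 0.203], [0.508, -0.172, 0.204], [0.513, -0.164, 0.206], [0.516, -0.157, 0.207]]
165 [[0.218, -0.191, 0.002], [0.506, -0.18, 0.194], [0.505, -0.173, 0.193], [0.511, -0.165, 0.196], [0.221, -0.152, -0.002]]
168 [[0.235, -0.193, 0.001], [0.502, -0.181, 0.182], [0.512, -0.174, 0.188], [0.503, -0.166, 0.181], [0.497, -0.
[... 682 characters left out ...]
03], [0.334, -0.18, -0.002], [0.336, -0.171, -0.003], [0.345, -0.162, 0.003]]
189 [[0.347, -0.2, -0.002], [0.352, -0.191, 0.001], [0.351, -0.181, -0.001], [0.359, -0.172, 0.003], [0.357, -0.163, 0.0]]
192 [[0.363, -0.201, -0.001], [0.365, -0.192, -0.001], [0.365, -0.183, -0.003], [0.37, -0.173, 0.0], [0.372, -0.164, 0.0]]
195 [[0.383, -0.202, 0.002], [0.38, -0.193, -0.001], [0.381, -0.184, -0.002], [0.38, -0.175, -0.004], [0.386, -0.165, -0.0]]
198 [[0.391, -0.203, -0.003], [0.401, -0.194, 0.004], [0.402, -0.185, 0.003], [0.399, -0.176, -0.0], [0.404, -0.167, 0.002]]
201 [[0.407, -0.204, -0.002], [0.413, -0.195, 0.002], [0.411, -0.186, -0.002], [0.418, -0.177, 0.003], [0.421, -0.168, 0.003]]
```

View pics/scene1z.png

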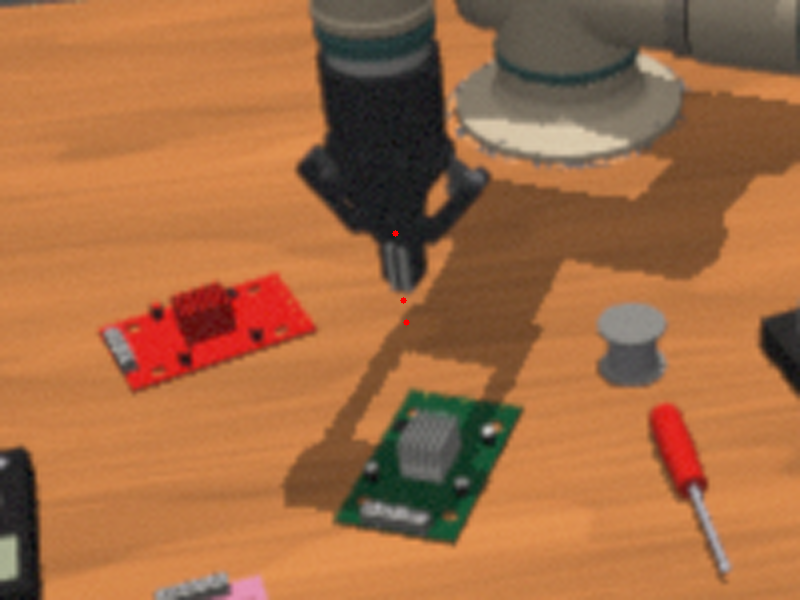

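Call:
{"api": "send_rows", "payload": {"deltas": [{"dp": [0,0.0,0],"rotation": [0,0,0]},{"dp": [0,0,-0.1],"rotation": [0,0,0]},{"dp": [0,0,-0.2],"rotation": [0,0,0]},{"dp": [0,0,-0.4],"rotation": [0,0,0]},{"dp": [0,0,-0.6],"rotation": [0,0,0]},{"dp": [0,0,-0.75],"rotation": [0,0,0]},{"dp": [0,0,-0.9],"rotation": [0,0,0]},{"dp": [0,0,-1],"rotation": [0,0,0]},{"dp": [0,0,-1],"rotation": [0,0,0]},{"dp": [0,0,-1],"rotation": [0,0,0]}], "fingers": -0.1}}

```text
clock: 7.6
position: [0.4932, -0.1734, 0.0244]
ee_rot: [-0.002, 0.222, 0.975, 0.001]
contact_force: [0.1, 0.6, 0.9]
width: 0.0467
```

```bash
python3 - <<'E'
from h import *
p=snap('wrist','wrist6'); s=monitor.get_state(); print(s['position'],s['ee_rot'],s['contact_force'],s['width'])
boardfit(p,(200,80,450,330),0)
p=snap('scene','scene2'); cv2.imwrite('pics/scene2z.png',cv2.resize(cv2.imread('pics/scene2.png')[140:260,180:340],None,fx=5,fy=5,interpolation=cv2.INTER_CUBIC))
E
```

```text
[ 0.494184   -0.173901    0.02545608] [-8.72090129e-04  2.21539693e-01  9.75150929e-01  2.62901275e-04] [ 0.50395962 -0.21128901  0.64214224] 0.04681352441780538
board rect ((489.065185546875, -170.5764617919922), (90.04053497314453, 135.63555908203125), 64.40792083740234)
sink 2445 0.034768258514329305 ((494.76788330078125, -174.57260131835938), (47.28614807128906, 40.7867546081543), 64.83428192138672)
```

View pics/wrist6.png

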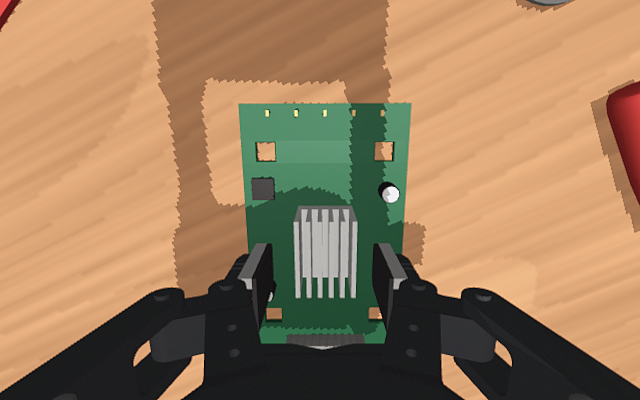

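View pics/scene2z.png

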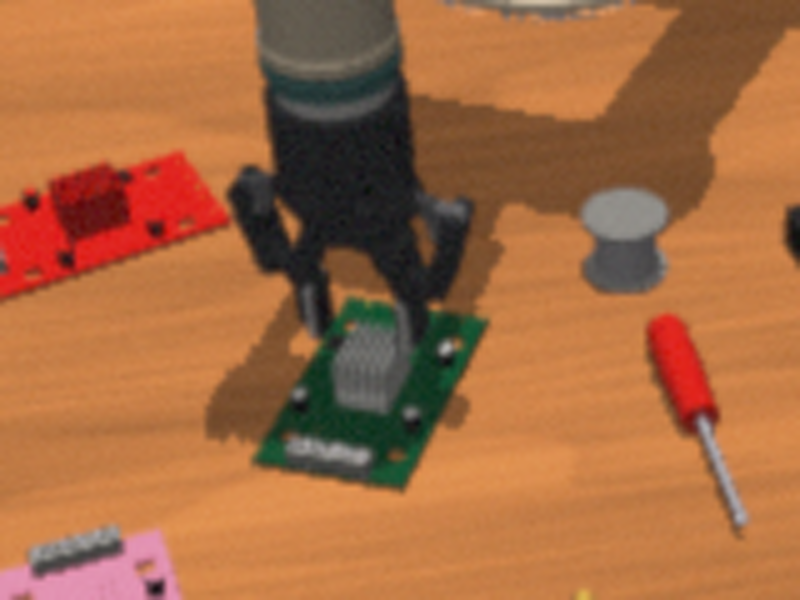

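Call:
{"api": "send_rows", "payload": {"deltas": [{"dp": [0.01,0,-0.05],"rotation": [0,0,0]},{"dp": [0.01,0,-0.1],"rotation": [0,0,0]},{"dp": [0.01,0,-0.15],"rotation": [0,0,0]},{"dp": [0.01,0,-0.15],"rotation": [0,0,0]},{"dp": [0.01,0,-0.15],"rotation": [0,0,0]},{"dp": [0.01,0,-0.15],"rotation": [0,0,0]}]}}

```text
clock: 8.2
position: [0.4959, -0.1741, 0.0081]
ee_rot: [0.0, 0.222, 0.975, 0.0]
contact_force: [0.0, -0.7, 0.1]
width: 0.0467
```

```bash
python3 - <<'E'
from h import *
p=snap('wrist','wrist7'); s=monitor.get_state(); print(s['position'],s['ee_rot'],s['contact_force'],s['width'])
C=cloud(p); c=p['color'].astype(int).sum(2)
for v in range(232,262,3): print(v,[ (u,int(c[v,u]),round(float(C[v,u,2]),3)) for u in (250,258,264,268,376,382,390)])
E
```

```text
[ 0.49598708 -0.17421443  0.00825179] [1.81540617e-04 2.21581707e-01 9.75141792e-01 4.46743441e-06] [ 0.45778911  0.1741094  -0.17424782] 0.047177787057988564
232 [(250, 187, 0.006), (258, 190, 0.005), (264, 186, 0.005), (268, 190, 0.006), (376, 178, 0.004), (382, 175, 0.163), (390, 178, 0.005)]
235 [(250, 187, 0.005), (258, 187, 0.004), (264, 184, 0.005), (268, 184, 0.006), (376, 177, 0.004), (382, 177, 0.006), (390, 178, 0.005)]
238 [(250, 184, 0.005), (258, 188, 0.006), (264, 189, 0.005), (268, 185, 0.005), (376, 177, 0.003), (382, 177, 0.005), (390, 174, 0.006)]
241 [(250, 186, 0.004), (258, 181, 0.004), (264, 178, 0.005), (268, 181, 0.004), (376, 176, 0.004), (382, 173, 0.004), (390, 173, 0.004)]
244 [(250, 184, 0.005), (258, 291, 0.029), (264, 295, 0.163), (268, 61, 0.03), (376, 61, 0.028), (382, 291, 0.029), (390, 204, 0.004)]
247 [(250, 185, 0.005), (258, 288, 0.032), (264, 283, 0.032), (268, 72, 0.033), (376, 73, 0.031), (382, 286, 0.032), (390, 292, 0.033)]
250 [(250, 174, 0.005), (258, 284, 0.035), (264, 145, 0.037), (268, 69, 0.034), (376, 72, 0.032), (382, 313, 0.035), (390, 291, 0.035)]
253 [(250, 213, 0.029), (258, 286, 0.039), (264, 64, 0.04), (268, 67, 0.035), (376, 75, 0.031), (382, 144, 0.039), (390, 286, 0.038)]
256 [(250, 301, 0.041), (258, 287, 0.043), (264, 68, 0.042), (268, 73, 0.035), (376, 73, 0.033), (382, 57, 0.042), (390, 286, 0.043)]
259 [(250, 283, 0.044), (258, 295, 0.045), (264, 73, 0.044), (268, 67, 0.034), (376, 70, 0.034), (382, 74, 0.045), (390, 285, 0.046)]
```

View pics/wrist7.png

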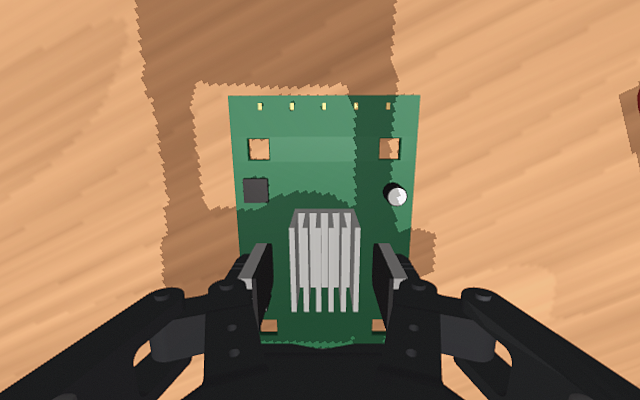

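Call:
{"api": "send_rows", "payload": {"deltas": [{"dp": [0,0,-0.05],"rotation": [0,0,0]},{"dp": [0,0,-0.09],"rotation": [0,0,0]},{"dp": [0,0,-0.12],"rotation": [0,0,0]},{"dp": [0,0,-0.13],"rotation": [0,0,0]},{"dp": [0,0,-0.13],"rotation": [0,0,0]}]}}

```text
clock: 8.67
position: [0.4954, -0.1739, -0.0081]
ee_rot: [-0.001, 0.222, 0.975, 0.0]
contact_force: [0.0, 0.1, -0.5]
width: 0.0469
```

```bash
python3 - <<'E'
from h import *
p=snap('wrist','wrist8'); s=monitor.get_state(); print(s['position'],s['ee_rot'],s['contact_force'],s['width'])
C=cloud(p); 
for v in range(238,256,2): print(v,[ (u,round(float(C[v,u,2]),3)) for u in (250,258,264,268,376,382,390)])
E
```

```text
[ 0.49565911 -0.17402249 -0.00783187] [-3.40184358e-04  2.21545617e-01  9.75149940e-01  1.35864435e-04] [0.17189113 0.48535511 0.76766684] 0.046839342689382224
238 [(250, 0.005), (258, 0.005), (264, 0.006), (268, 0.004), (376, 0.004), (382, 0.005), (390, 0.005)]
240 [(250, 0.006), (258, 0.005), (264, 0.006), (268, 0.005), (376, 0.005), (382, 0.004), (390, 0.005)]
242 [(250, 0.005), (258, 0.006), (264, 0.005), (268, 0.006), (376, 0.005), (382, 0.004), (390, 0.005)]
244 [(250, 0.005), (258, 0.013), (264, 0.013), (268, 0.012), (376, 0.013), (382, 0.014), (390, 0.005)]
246 [(250, 0.005), (258, 0.016), (264, 0.014), (268, 0.015), (376, 0.014), (382, 0.015), (390, 0.015)]
248 [(250, 0.005), (258, 0.017), (264, 0.017), (268, 0.017), (376, 0.015), (382, 0.018), (390, 0.017)]
250 [(250, 0.005), (258, 0.018), (264, 0.019), (268, 0.018), (376, 0.016), (382, 0.02), (390, 0.019)]
252 [(250, 0.006), (258, 0.022), (264, 0.02), (268, 0.019), (376, 0.016), (382, 0.021), (390, 0.021)]
254 [(250, 0.023), (258, 0.024), (264, 0.024), (268, 0.018), (376, 0.016), (382, 0.024), (390, 0.022)]
```

Call:
{"api": "send_rows", "payload": {"deltas": [{"dp": [0,0,0],"rotation": [0,0,0]},{"dp": [0,0,0],"rotation": [0,0,0]},{"dp": [0,0,0],"rotation": [0,0,0]},{"dp": [0,0,0],"rotation": [0,0,0]},{"dp": [0,0,0],"rotation": [0,0,0]},{"dp": [0,0,0],"rotation": [0,0,0]}], "fingers": 1, "grip_force": 50}}

```text
clock: 9.22
position: [0.4961, -0.1743, -0.0072]
ee_rot: [0.0, 0.222, 0.975, -0.0]
contact_force: [-0.4, -0.4, 1.4]
width: 0.0288
```

Call:
{"api": "send_rows", "payload": {"deltas": [{"dp": [0,0,0.1],"rotation": [0,0,0]},{"dp": [0,0,0.2],"rotation": [0,0,0]},{"dp": [0,0,0.35],"rotation": [0,0,0]},{"dp": [0,0,0.5],"rotation": [0,0,0]},{"dp": [0,0,0.7],"rotation": [0,0,0]},{"dp": [0,0,0.85],"rotation": [0,0,0]},{"dp": [0,0,1],"rotation": [0,0,0]},{"dp": [0,0,1],"rotation": [0,0,0]},{"dp": [0,0,1],"rotation": [0,0,0]}]}}

```text
clock: 9.97
position: [0.496, -0.1742, 0.1128]
ee_rot: [0.001, 0.222, 0.975, -0.0]
contact_force: [-0.8, 0.7, -1.3]
width: 0.029
```

```bash
python3 - <<'E'
from h import *
p=snap('wrist','wrist9'); s=monitor.get_state(); print(s['position'],s['ee_rot'],s['contact_force'],s['width'])
E
```

```text
[ 0.4952108  -0.17377763  0.11172498] [-5.76210236e-04  2.21543984e-01  9.75150188e-01  2.04761802e-04] [-0.87313862  0.67149918 -2.16896233] 0.029257578688581042
```

View pics/wrist9.png

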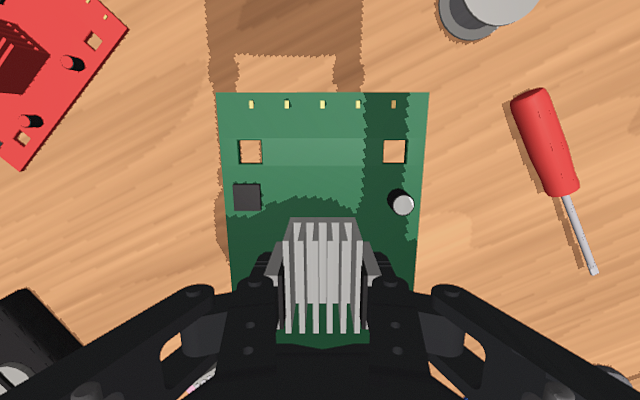

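```bash
cat >> h.py <<'E'
def held(p,roi=(205,80,450,240)):
    u0,v0,u1,v1=roi
    C=cloud(p); c=p['color'].astype(int); g=((c[...,1]>c[...,0]+12)&(c[...,1]>c[...,2]+8))
    m=np.zeros(g.shape,bool); m[v0:v1,u0:u1]=g[v0:v1,u0:u1]
    P=C[m]; zm=np.median(P[:,2]); P=P[abs(P[:,2]-zm)<.015]
    A=np.c_[P[:,:2]-P[:,:2].mean(0),np.ones(len(P))]; k=np.linalg.lstsq(A,P[:,2],rcond=None)[0]
    r=P[:,2]-A@k; P2=P[abs(r)<.004]; A=np.c_[P2[:,:2]-P[:,:2].mean(0),np.ones(len(P2))]; k2=np.linalg.lstsq(A,P2[:,2],rcond=None)[0]
    print('plane slope',k2[:2],'z',k2[2],'n',len(P2)); return k2
E
python3 - <<'E'
from h import *
p=dict(np.load('pics/wrist9.npz')); k=held(p)
g=p['color'].astype(int)
# hole blobs: within board rows, wood-coloured (r>g+20)
m=((g[...,0]>g[...,1]+20)).astype(np.uint8); m[:, :230]=0; m[:,420:]=0; m[:120]=0; m[185:]=0
n,l,st,ce=cv2.connectedComponentsWithStats(m)
H=[]
for i in range(1,n):
    if st[i,4]>60: print(st[i],ce[i]); H.append(wz(p,*ce[i],k[2]-.001)[:2])
H=np.array(H); print(H)
d=H[1]-H[0]; print('dist',np.linalg.norm(d)); mid=H.mean(0)
s=np.array([0.4952108,-0.17377763]); 
th=np.radians(-25.52) if False else np.arctan2(*(np.array([1,-1])*0+ (d if d[1]>0 else -d))[::-1])-np.pi/2
print('yaw',np.degrees(th)); ctr=mid+.05*np.array([np.cos(th),np.sin(th)]); print('centre',ctr, 'minus tcp',ctr-s)
E
```

```text
plane slope [ 0.00085788 -0.00124427] z 0.12479869407888994 n 25394
[240 140  22  23 484] [250.41528926 151.06198347]
[383 140  22  23 494] [393.41497976 150.95546559]
[[ 0.43614009 -0.18126447]
 [ 0.46355132 -0.12414795]]
dist 0.06335354336567017
yaw -25.637178801060884
centre [ 0.49492331 -0.17433975] minus tcp [-0.00028749 -0.00056212]
```

Call:
{"api": "send_rows", "payload": {"deltas": [{"dp": [0,0.1,0.1],"rotation": [0,0,0.1]},{"dp": [0,0.3,0.2],"rotation": [0,0,0.2]},{"dp": [0,0.5,0.2],"rotation": [0,0,0.35]},{"dp": [0,0.7,0.2],"rotation": [0,0,0.5]},{"dp": [0,0.9,0.2],"rotation": [0,0,0.65]},{"dp": [0,1,0.2],"rotation": [0,0,0.69]}]}}

```text
clock: 10.52
position: [0.494, -0.0515, 0.1346]
ee_rot: [-0.002, 0.049, 0.999, 0.001]
contact_force: [-0.6, -0.3, -1.2]
width: 0.0291
```

Call:
{"api": "send_rows", "payload": {"deltas": [{"dp": [0,0.2,0],"rotation": [0,0,0.12]},{"dp": [0,0.4,0],"rotation": [0,0,0.25]},{"dp": [0,0.6,0],"rotation": [0,0,0.4]},{"dp": [0,0.8,0],"rotation": [0,0,0.55]},{"dp": [0,1,0],"rotation": [0,0,0.69]}]}}

```text
clock: 10.93
position: [0.495, 0.0665, 0.135]
ee_rot: [-0.001, -0.122, 0.992, -0.0]
contact_force: [1.0, -0.5, -1.5]
width: 0.0295
```

Call:
{"api": "send_rows", "payload": {"deltas": [{"dp": [0,0.2,0],"rotation": [0,0,0]},{"dp": [0,0.4,0],"rotation": [0,0,0]},{"dp": [0,0.6,0],"rotation": [0,0,0]},{"dp": [0,0.8,0],"rotation": [0,0,0]},{"dp": [0,1,0],"rotation": [0,0,0]},{"dp": [0,1,0],"rotation": [0,0,0]},{"dp": [0,1,0],"rotation": [0,0,0]},{"dp": [0,1,0],"rotation": [0,0,0]}]}}

```text
clock: 11.6
position: [0.4953, 0.1851, 0.1354]
ee_rot: [-0.001, -0.121, 0.993, -0.001]
contact_force: [-0.3, 0.5, -1.2]
width: 0.0293
```

```bash
python3 - <<'E'
from h import *
p=snap('wrist','wrist10'); s=monitor.get_state(); print(s['position'],s['ee_rot'],s['contact_force'],s['width'])
held(p)
q=s['ee_rot']; print('board yaw',2*np.degrees(np.arctan2(q[2],q[1]))-180)
E
```

```text
[0.4954338  0.18483069 0.1356606 ] [-9.10200194e-04 -1.20912453e-01  9.92662652e-01 -4.58142099e-04] [ 0.14528806 -0.53899591 -1.52810388] 0.02901041522524434
plane slope [-0.0023234  -0.00241587] z 0.14761848390010482 n 25534
board yaw 13.889538684440652
```

View pics/wrist10.png

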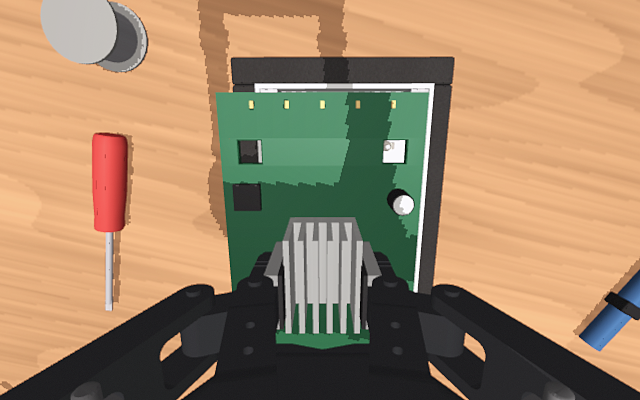

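Call:
{"api": "send_rows", "payload": {"deltas": [{"dp": [0,0.13,0],"rotation": [0,0,0.005]},{"dp": [0,0.13,-0.15],"rotation": [0,0,0.005]},{"dp": [0,0.13,-0.35],"rotation": [0,0,0.005]},{"dp": [0,0.13,-0.5],"rotation": [0,0,0.005]},{"dp": [0,0.13,-0.6],"rotation": [0,0,0.005]},{"dp": [0,0.13,-0.64],"rotation": [0,0,0.005]},{"dp": [0,0.13,-0.64],"rotation": [0,0,0.005]},{"dp": [0,0.13,-0.64],"rotation": [0,0,0.005]},{"dp": [0,0.13,-0.64],"rotation": [0,0,0.005]},{"dp": [0,0.13,-0.64],"rotation": [0,0,0.005]}]}}

```text
clock: 12.48
position: [0.4968, 0.2015, 0.0608]
ee_rot: [0.001, -0.122, 0.992, 0.0]
contact_force: [0.7, -0.7, -0.1]
width: 0.0293
```

```bash
cat >> h.py <<'E'
def state():
    s=monitor.get_state(); q=s['ee_rot']; print(s['clock'],s['position'].round(4),'yaw',round(2*np.degrees(np.arctan2(q[2],q[1]))-180,2),s['contact_force'].round(2),s['width'].__round__(4)); return s
E
python3 - <<'E'
from h import *
p=snap('wrist','wrist11'); s=state()
held(p)
cv2.imwrite('pics/w11z.png',cv2.resize(cv2.imread('pics/wrist11.png')[80:220,210:440],None,fx=3.4,fy=3.4,interpolation=cv2.INTER_CUBIC))
p=snap('scene','scene3');cv2.imwrite('pics/scene3z.png',cv2.resize(cv2.imread('pics/scene3.png')[130:250,310:470],None,fx=5,fy=5,interpolation=cv2.INTER_CUBIC))
E
```

```text
12.5333 [0.4966 0.2015 0.0607] yaw 14.07 [ 0.6  -0.61 -1.77] 0.0294
plane slope [ 0.00205158 -0.00044111] z 0.07274891988441143 n 25563
```

View pics/w11z.png

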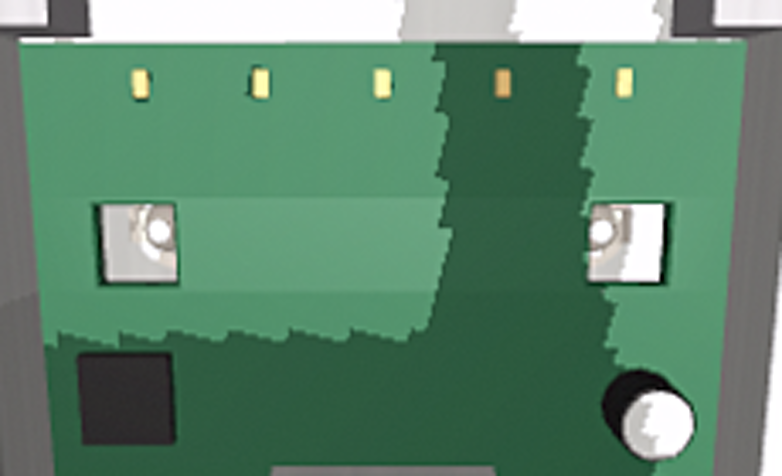

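View pics/scene3z.png

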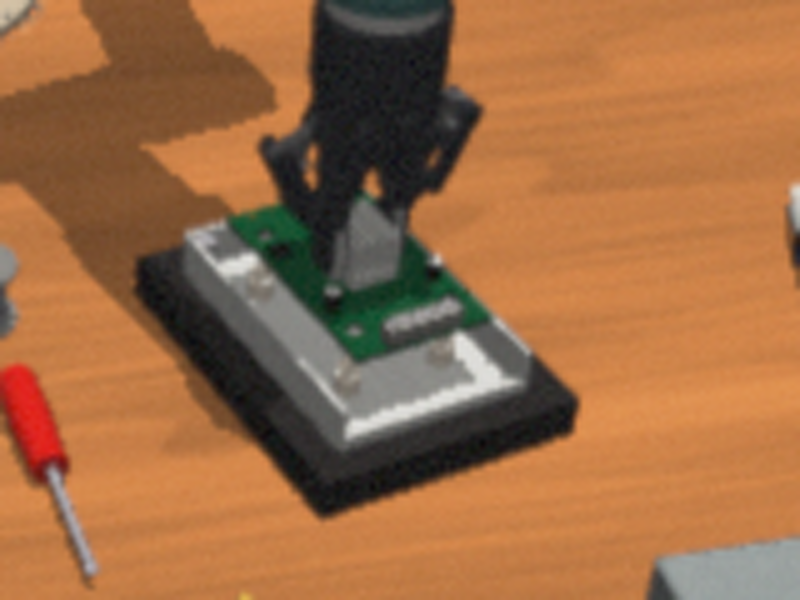

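```bash
python3 - <<'E'
from h import *
p=dict(np.load('pics/wrist11.npz'))
T=np.array([wz(p,256.5,147.6,.0545)[:2],wz(p,387.1,147.9,.0545)[:2]])
H=np.array([wz(p,250.7,151.8,.0725)[:2],wz(p,395,151.8,.0725)[:2]])
print('tips',T,np.linalg.norm(T[1]-T[0]));print('holes',H,np.linalg.norm(H[1]-H[0]))
e=T-H; print('needed shift',e, e.mean(0))
for a in (T,H):
    d=a[1]-a[0]; print(np.degrees(np.arctan2(d[1],d[0]))-90)
C=cloud(p)
th=np.radians(14); ex=np.array([np.cos(th),np.sin(th)]);ey=np.array([-ex[1],ex[0]])
print('in case axes',e@ex,e@ey)
E
```

```text
tips [[0.45502678 0.15684833]
 [0.43955943 0.21959912]] 0.0646289442705496
holes [[0.45503904 0.15787732]
 [0.43966863 0.21962817]] 0.06363503156409424
needed shift [[-1.22670107e-05 -1.02898512e-03]
 [-1.09198419e-04 -2.90461109e-05]] [-6.07327149e-05 -5.29015616e-04]
13.84672621915378
13.97745828365342
in case axes [-0.00026084 -0.00011298] [-9.95452207e-04 -1.76582876e-06]
```

Call:
{"api": "send_rows", "payload": {"deltas": [{"dp": [0,-0.004,-0.03],"rotation": [0,0,0]},{"dp": [0,-0.004,-0.06],"rotation": [0,0,0]},{"dp": [0,-0.004,-0.09],"rotation": [0,0,0]},{"dp": [0,-0.004,-0.11],"rotation": [0,0,0]},{"dp": [0,-0.004,-0.13],"rotation": [0,0,0]},{"dp": [0,-0.004,-0.13],"rotation": [0,0,0]},{"dp": [0,-0.004,-0.13],"rotation": [0,0,0]},{"dp": [0,-0.004,-0.13],"rotation": [0,0,0]}]}}

```text
clock: 13.25
position: [0.496, 0.201, 0.0441]
ee_rot: [0.0, -0.123, 0.992, 0.0]
contact_force: [-1.0, 0.5, -0.7]
width: 0.0293
```

Call:
{"api": "send_rows", "payload": {"deltas": [{"dp": [0,0,-0.008],"rotation": [0,0,0]},{"dp": [0,0,-0.016],"rotation": [0,0,0]},{"dp": [0,0,-0.016],"rotation": [0,0,0]},{"dp": [0,0,-0.016],"rotation": [0,0,0]}]}}

```text
clock: 13.58
position: [0.4959, 0.201, 0.0422]
ee_rot: [0.0, -0.123, 0.992, 0.0]
contact_force: [0.4, 0.4, -1.7]
width: 0.0288
```

```bash
python3 - <<'E'
from h import *
p=snap('wrist','wrist12'); s=state()
held(p)
cv2.imwrite('pics/w12z.png',cv2.resize(cv2.imread('pics/wrist12.png')[80:220,210:440],None,fx=3.4,fy=3.4,interpolation=cv2.INTER_CUBIC))
E
```

```text
13.6333 [0.4958 0.201  0.0422] yaw 14.08 [-0.24  0.58 -1.47] 0.0291
plane slope [-0.00020132 -0.00122013] z 0.05427198948860819 n 25528
```

View pics/w12z.png

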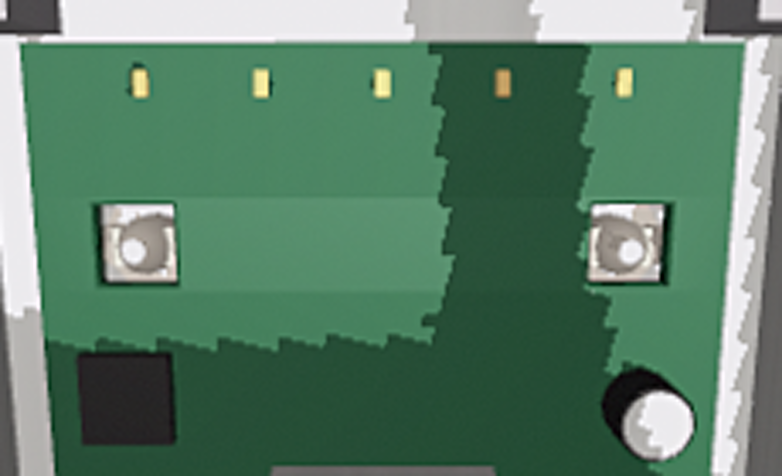

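Call:
{"api": "send_rows", "payload": {"deltas": [{"dp": [0,0,-0.008],"rotation": [0,0,0]},{"dp": [0,0,-0.008],"rotation": [0,0,0]},{"dp": [0,0,-0.008],"rotation": [0,0,0]}]}}

```text
clock: 13.88
position: [0.4958, 0.201, 0.0412]
ee_rot: [-0.0, -0.123, 0.992, 0.0]
contact_force: [0.6, -0.4, -1.4]
width: 0.0296
```

Call:
{"api": "send_rows", "payload": {"deltas": [{"dp": [0,0,-0.008],"rotation": [0,0,0]},{"dp": [0,0,-0.008],"rotation": [0,0,0]},{"dp": [0,0,-0.008],"rotation": [0,0,0]}]}}

```text
clock: 14.13
position: [0.4958, 0.2009, 0.0402]
ee_rot: [-0.0, -0.123, 0.992, 0.0]
contact_force: [-0.2, -1.2, -1.8]
width: 0.029
```

Call:
{"api": "send_rows", "payload": {"deltas": [{"dp": [0,0,-0.006],"rotation": [0,0,0]},{"dp": [0,0,-0.006],"rotation": [0,0,0]},{"dp": [0,0,-0.006],"rotation": [0,0,0]}]}}

```text
clock: 14.38
position: [0.496, 0.2009, 0.0396]
ee_rot: [0.0, -0.123, 0.992, -0.0]
contact_force: [0.9, 0.6, -1.7]
width: 0.0293
```

Call:
{"api": "send_rows", "payload": {"deltas": [{"dp": [0,0,-0.006],"rotation": [0,0,0]},{"dp": [0,0,-0.006],"rotation": [0,0,0]},{"dp": [0,0,-0.006],"rotation": [0,0,0]}]}}

```text
clock: 14.63
position: [0.4961, 0.201, 0.039]
ee_rot: [0.0, -0.123, 0.992, 0.0]
contact_force: [0.3, 0.1, -0.0]
width: 0.0291
```

Call:
{"api": "send_rows", "payload": {"deltas": [{"dp": [0,0,0],"rotation": [0,0,0]},{"dp": [0,0,0],"rotation": [0,0,0]}]}}

```text
clock: 14.8
position: [0.4961, 0.2009, 0.039]
ee_rot: [0.0, -0.123, 0.992, -0.0]
contact_force: [0.6, -0.9, 1.2]
width: 0.0296
```

Call:
{"api": "send_rows", "payload": {"deltas": [{"dp": [0,0,0],"rotation": [0,0,0]},{"dp": [0,0,0],"rotation": [0,0,0]},{"dp": [0,0,0],"rotation": [0,0,0]},{"dp": [0,0,0],"rotation": [0,0,0]},{"dp": [0,0,0],"rotation": [0,0,0]},{"dp": [0,0,0],"rotation": [0,0,0]}], "fingers": -0.1}}

```text
clock: 15.3
position: [0.4958, 0.2011, 0.0388]
ee_rot: [-0.0, -0.123, 0.992, 0.0]
contact_force: [-0.0, 0.5, -0.4]
width: 0.0468
```

```bash
python3 - <<'E'
from h import *
p=snap('wrist','wrist13'); s=state()
held(p)
E
```

```text
15.35 [0.4958 0.201  0.0388] yaw 14.08 [ 0.4  -0.45  1.21] 0.0467
plane slope [-0.00088706 -0.00104285] z 0.05122403341448992 n 25563
```

View pics/wrist13.png

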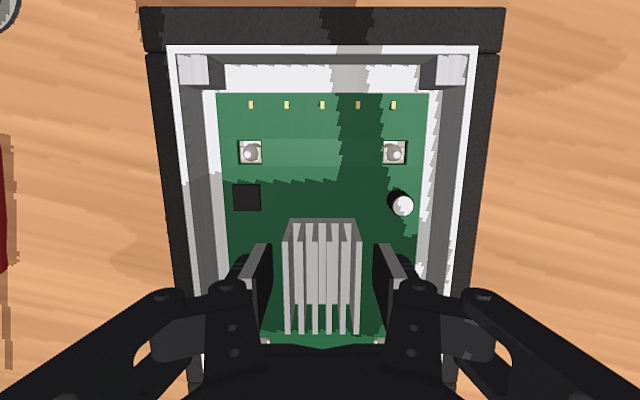

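Call:
{"api": "send_rows", "payload": {"deltas": [{"dp": [0,0,0.1],"rotation": [0,0,0]},{"dp": [0,0,0.3],"rotation": [0,0,0]},{"dp": [0,0,0.6],"rotation": [0,0,0]},{"dp": [0,0,0.8],"rotation": [0,0,0]},{"dp": [0,0,0.8],"rotation": [0,0,0]},{"dp": [0,0,0.8],"rotation": [0,0,0]}]}}

```text
clock: 15.85
position: [0.4969, 0.2013, 0.1364]
ee_rot: [0.002, -0.123, 0.992, 0.0]
contact_force: [0.2, 0.1, -0.5]
width: 0.0472
```

```bash
python3 - <<'E'
from h import *
p=snap('wrist','wrist14'); s=state()
held(p,(200,60,450,200))
rr=boardfit(p,(180,40,460,330),.047)
E
```

```text
15.9 [0.4957 0.201  0.135 ] yaw 14.08 [-0.32 -0.37  0.19] 0.0469
plane slope [-0.00050641 -0.00114369] z 0.05120499976610031 n 9978
board rect ((494.80828857421875, 199.79544067382812), (149.15623474121094, 89.9916000366211), 13.932790756225586)
sink 1139 0.08111028222645528 ((494.9425048828125, 199.98733520507812), (40.460750579833984, 29.99973487854004), 14.458362579345703)
```

View pics/wrist14.png

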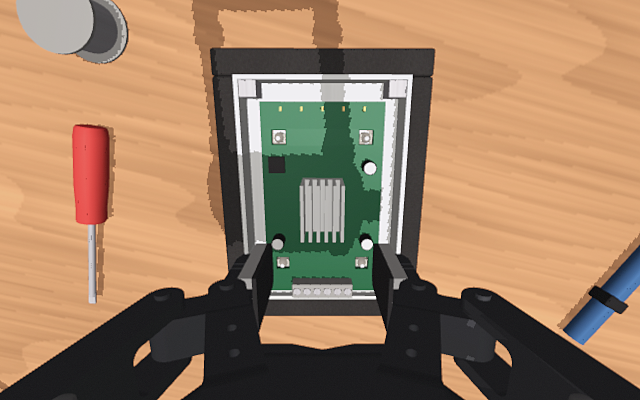

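Call:
{"api": "send_rows", "payload": {"deltas": [{"dp": [0.2,0.05,0],"rotation": [0,0,0]},{"dp": [0.4,0.09,0],"rotation": [0,0,0]},{"dp": [0.4,0.09,0],"rotation": [0,0,0]},{"dp": [0.4,0.09,-0.2],"rotation": [0,0,0]},{"dp": [0.4,0.09,-0.4],"rotation": [0,0,0]},{"dp": [0.4,0.09,-0.55],"rotation": [0,0,0]},{"dp": [0.4,0.09,-0.65],"rotation": [0,0,0]},{"dp": [0.4,0.09,-0.65],"rotation": [0,0,0]},{"dp": [0.4,0.09,-0.65],"rotation": [0,0,0]},{"dp": [0.4,0.09,-0.65],"rotation": [0,0,0]}], "fingers": 1}}

```text
clock: 16.73
position: [0.5438, 0.2118, 0.0568]
ee_rot: [-0.0, -0.123, 0.992, 0.0]
contact_force: [1.1, 0.2, -0.2]
width: 0.0002
```

```bash
python3 - <<'E'
from h import *
p=snap('wrist','wrist15'); s=state()
held(p,(200,30,450,130))
C=cloud(p)
for v in range(232,262,3): print(v,[ (u,round(float(C[v,u,2]),3)) for u in (300,308,314,320,326,332,340)])
p=snap('scene','scene4');cv2.imwrite('pics/scene4z.png',cv2.resize(cv2.imread('pics/scene4.png')[130:250,310:470],None,fx=5,fy=5,interpolation=cv2.INTER_CUBIC))
E
```

```text
16.7833 [0.5442 0.2119 0.0573] yaw 14.08 [-0.48 -0.39 -0.29] 0.0001
plane slope [ 6.45435203e-05 -1.45026286e-03] z 0.051198765313352115 n 15162
232 [(300, 0.051), (308, 0.051), (314, 0.052), (320, 0.051), (326, 0.05), (332, 0.051), (340, 0.051)]
235 [(300, 0.051), (308, 0.051), (314, 0.052), (320, 0.051), (326, 0.051), (332, 0.051), (340, 0.052)]
238 [(300, 0.051), (308, 0.051), (314, 0.051), (320, 0.051), (326, 0.051), (332, 0.052), (340, 0.051)]
241 [(300, 0.052), (308, 0.05), (314, 0.073), (320, 0.073), (326, 0.075), (332, 0.073), (340, 0.052)]
244 [(300, 0.051), (308, 0.078), (314, 0.077), (320, 0.077), (326, 0.077), (332, 0.077), (340, 0.05)]
247 [(300, 0.052), (308, 0.08), (314, 0.08), (320, 0.081), (326, 0.08), (332, 0.081), (340, 0.051)]
250 [(300, 0.051), (308, 0.084), (314, 0.084), (320, 0.085), (326, 0.085), (332, 0.084), (340, 0.05)]
253 [(300, 0.079), (308, 0.087), (314, 0.087), (320, 0.087), (326, 0.088), (332, 0.087), (340, 0.078)]
256 [(300, 0.082), (308, 0.091), (314, 0.091), (320, 0.09), (326, 0.091), (332, 0.091), (340, 0.081)]
259 [(300, 0.084), (308, 0.094), (314, 0.093), (320, 0.094), (326, 0.094), (332, 0.093), (340, 0.085)]
```

View pics/wrist15.png

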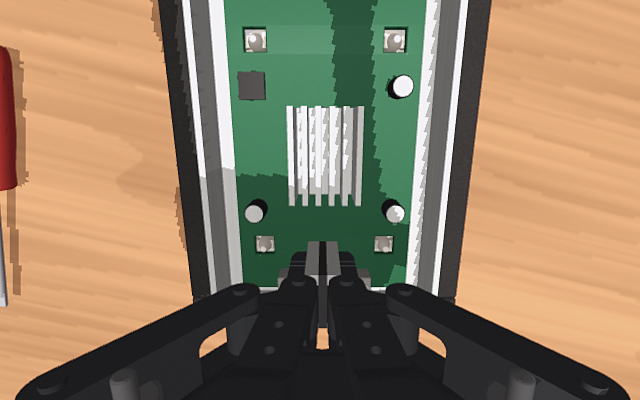

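View pics/scene4z.png

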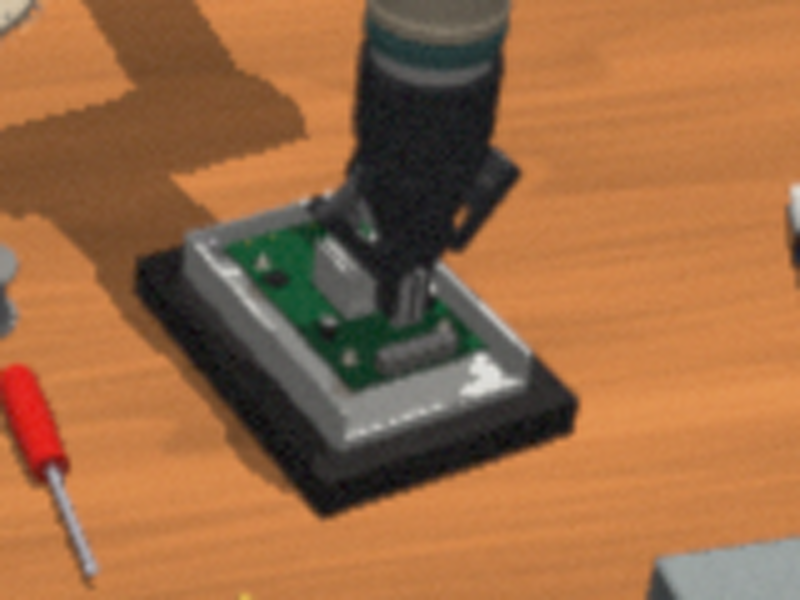

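Call:
{"api": "send_rows", "payload": {"deltas": [{"dp": [-0.005,0,-0.04],"rotation": [0,0,0]},{"dp": [-0.005,0,-0.08],"rotation": [0,0,0]},{"dp": [-0.005,0,-0.12],"rotation": [0,0,0]},{"dp": [-0.005,0,-0.12],"rotation": [0,0,0]},{"dp": [-0.005,0,-0.12],"rotation": [0,0,0]}]}}

```text
clock: 17.25
position: [0.5429, 0.2117, 0.042]
ee_rot: [-0.001, -0.123, 0.992, -0.0]
contact_force: [0.1, -0.3, 0.2]
width: -0.0
```

Call:
{"api": "send_rows", "payload": {"deltas": [{"dp": [0,0,-0.01],"rotation": [0,0,0]},{"dp": [0,0,-0.016],"rotation": [0,0,0]},{"dp": [0,0,-0.016],"rotation": [0,0,0]}]}}

```text
clock: 17.5
position: [0.5433, 0.2118, 0.0405]
ee_rot: [0.0, -0.123, 0.992, 0.0]
contact_force: [-0.5, 1.5, -0.7]
width: 0.0001
```

Call:
{"api": "send_rows", "payload": {"deltas": [{"dp": [0,0,-0.01],"rotation": [0,0,0]},{"dp": [0,0,-0.01],"rotation": [0,0,0]},{"dp": [0,0,-0.01],"rotation": [0,0,0]}]}}

```text
clock: 17.75
position: [0.5432, 0.2118, 0.0393]
ee_rot: [-0.0, -0.123, 0.992, 0.0]
contact_force: [0.0, 0.2, 0.3]
width: -0.0003
```

Call:
{"api": "send_rows", "payload": {"deltas": [{"dp": [0,0,-0.01],"rotation": [0,0,0]},{"dp": [0,0,-0.01],"rotation": [0,0,0]},{"dp": [0,0,-0.01],"rotation": [0,0,0]}]}}

```text
clock: 18.0
position: [0.5435, 0.2119, 0.0384]
ee_rot: [0.0, -0.123, 0.992, 0.0]
contact_force: [-0.2, 0.8, 2.8]
width: -0.0001
```

Contact at about z_rep 0.0384. Continue in 1 mm steps.

Call:
{"api": "send_rows", "payload": {"deltas": [{"dp": [0,0,-0.008],"rotation": [0,0,0]},{"dp": [0,0,-0.008],"rotation": [0,0,0]},{"dp": [0,0,-0.008],"rotation": [0,0,0]}]}}

```text
clock: 18.25
position: [0.5435, 0.2119, 0.0377]
ee_rot: [0.0, -0.123, 0.992, 0.0]
contact_force: [-0.7, -0.5, 5.9]
width: -0.0001
```

Call:
{"api": "send_rows", "payload": {"deltas": [{"dp": [0,0,-0.008],"rotation": [0,0,0]},{"dp": [0,0,-0.008],"rotation": [0,0,0]},{"dp": [0,0,-0.008],"rotation": [0,0,0]}]}}

```text
clock: 18.5
position: [0.5437, 0.2119, 0.037]
ee_rot: [0.001, -0.123, 0.992, 0.0]
contact_force: [-0.3, 0.1, 6.6]
width: 0.0001
```

Call:
{"api": "send_rows", "payload": {"deltas": [{"dp": [0,0,-0.008],"rotation": [0,0,0]},{"dp": [0,0,-0.008],"rotation": [0,0,0]},{"dp": [0,0,-0.008],"rotation": [0,0,0]}]}}

```text
clock: 18.75
position: [0.5437, 0.2119, 0.0361]
ee_rot: [0.001, -0.123, 0.992, 0.0]
contact_force: [-0.4, -0.5, 7.0]
width: 0.0
```

Call:
{"api": "send_rows", "payload": {"deltas": [{"dp": [0,0,-0.008],"rotation": [0,0,0]},{"dp": [0,0,-0.008],"rotation": [0,0,0]},{"dp": [0,0,-0.008],"rotation": [0,0,0]}]}}

```text
clock: 19.0
position: [0.5437, 0.2119, 0.0352]
ee_rot: [0.001, -0.123, 0.992, 0.0]
contact_force: [-1.3, 0.2, 6.8]
width: 0.0002
```

Call:
{"api": "send_rows", "payload": {"deltas": [{"dp": [0,0,-0.008],"rotation": [0,0,0]},{"dp": [0,0,-0.008],"rotation": [0,0,0]},{"dp": [0,0,-0.008],"rotation": [0,0,0]}]}}

```text
clock: 19.25
position: [0.5437, 0.2119, 0.0343]
ee_rot: [0.001, -0.123, 0.992, 0.0]
contact_force: [-0.1, -0.5, 6.1]
width: -0.0
```

Call:
{"api": "send_rows", "payload": {"deltas": [{"dp": [0,0,-0.008],"rotation": [0,0,0]},{"dp": [0,0,-0.008],"rotation": [0,0,0]},{"dp": [0,0,-0.008],"rotation": [0,0,0]}]}}

```text
clock: 19.5
position: [0.5437, 0.2119, 0.0333]
ee_rot: [0.001, -0.123, 0.992, 0.0]
contact_force: [-1.8, -0.1, 5.9]
width: -0.0002
```

Call:
{"api": "send_rows", "payload": {"deltas": [{"dp": [0,0,-0.008],"rotation": [0,0,0]},{"dp": [0,0,-0.008],"rotation": [0,0,0]},{"dp": [0,0,-0.008],"rotation": [0,0,0]}]}}

```text
clock: 19.75
position: [0.5438, 0.2119, 0.0324]
ee_rot: [0.001, -0.123, 0.992, 0.0]
contact_force: [-0.8, -0.8, 7.4]
width: -0.0001
```

```bash
cat >> h.py <<'E'
def rim(p):
    C=cloud(p).reshape(-1,3); 
    th=np.radians(14); R=np.array([[np.cos(th),-np.sin(th)],[np.sin(th),np.cos(th)]])
    l=(C[:,:2]-[.4952,.2002])@R
    m=(abs(abs(l[:,1])-.0605)<.001)&(l[:,0]>-.09)&(l[:,0]<.085)&(C[:,2]>.03)&(C[:,2]<.06)
    z=C[m,2]; 
    fl=(abs(abs(l[:,1])-.0505)<.003)&(abs(l[:,0])<.08); f=C[fl,2]
    print('rim',m.sum(),np.percentile(z,[50,80,90]).round(4),'floor',np.percentile(f,[10,25,50]).round(4))
    b=(abs(l[:,0])<.075)
    for nm,x in (('A',.05),('B',-.05)):
        s=(abs(l[:,0]-x)<.008)&(abs(abs(l[:,1])-.0215)<.003)&(C[:,2]<.06)
        print(nm,s.sum(),np.median(C[s,2]).round(4) if s.sum() else None)
E
python3 - <<'E'
from h import *
rim(dict(np.load('pics/wrist15.npz'))); rim(dict(np.load('pics/wrist14.npz')))
p=snap('wrist','wrist16'); s=state(); rim(p); held(p,(200,30,450,130))
E
```

```text
rim 2545 [0.0539 0.0544 0.0547] floor [0.0267 0.0276 0.1495]
A 625 0.0512
B 1019 0.0512
rim 965 [0.0538 0.0544 0.0547] floor [0.0279 0.2091 0.2229]
A 258 0.0512
B 375 0.0512
19.8 [0.5438 0.212  0.0324] yaw 14.08 [-0.8   0.06  6.5 ] 0.0001
rim 3079 [0.0485 0.049  0.0493] floor [0.0216 0.1173 0.1267]
A 755 0.0446
B 1358 0.0458
plane slope [-0.01068393 -0.00300059] z 0.045586092277713264 n 17268
```

Call:
{"api": "send_rows", "payload": {"deltas": [{"dp": [0,0,-0.008],"rotation": [0,0,0]},{"dp": [0,0,-0.016],"rotation": [0,0,0]},{"dp": [0,0,-0.016],"rotation": [0,0,0]},{"dp": [0,0,-0.016],"rotation": [0,0,0]}]}}

```text
clock: 20.13
position: [0.5438, 0.2119, 0.0304]
ee_rot: [0.001, -0.123, 0.992, 0.0]
contact_force: [0.5, -0.6, 6.5]
width: 0.0003
```

Call:
{"api": "send_rows", "payload": {"deltas": [{"dp": [0,0,-0.008],"rotation": [0,0,0]},{"dp": [0,0,-0.008],"rotation": [0,0,0]},{"dp": [0,0,-0.008],"rotation": [0,0,0]}]}}

```text
clock: 20.38
position: [0.5438, 0.212, 0.0295]
ee_rot: [0.001, -0.123, 0.992, 0.0]
contact_force: [-0.1, -0.5, 7.2]
width: 0.0001
```

Call:
{"api": "send_rows", "payload": {"deltas": [{"dp": [0,0,-0.008],"rotation": [0,0,0]},{"dp": [0,0,-0.008],"rotation": [0,0,0]},{"dp": [0,0,-0.008],"rotation": [0,0,0]}]}}

```text
clock: 20.63
position: [0.5438, 0.2119, 0.0285]
ee_rot: [0.001, -0.123, 0.992, 0.0]
contact_force: [-0.9, 0.8, 6.7]
width: -0.0003
```

Call:
{"api": "send_rows", "payload": {"deltas": [{"dp": [0,0,-0.008],"rotation": [0,0,0]},{"dp": [0,0,-0.008],"rotation": [0,0,0]},{"dp": [0,0,-0.008],"rotation": [0,0,0]}]}}

```text
clock: 20.88
position: [0.5438, 0.212, 0.0276]
ee_rot: [0.001, -0.123, 0.992, 0.0]
contact_force: [-0.9, -0.6, 7.4]
width: 0.0001
```

Call:
{"api": "send_rows", "payload": {"deltas": [{"dp": [0,0,-0.008],"rotation": [0,0,0]},{"dp": [0,0,-0.008],"rotation": [0,0,0]},{"dp": [0,0,-0.008],"rotation": [0,0,0]}]}}

```text
clock: 21.13
position: [0.5439, 0.212, 0.0268]
ee_rot: [0.001, -0.123, 0.992, 0.0]
contact_force: [-1.4, 0.7, 8.0]
width: -0.0005
```

Call:
{"api": "send_rows", "payload": {"deltas": [{"dp": [0,0,-0.008],"rotation": [0,0,0]},{"dp": [0,0,-0.008],"rotation": [0,0,0]},{"dp": [0,0,-0.008],"rotation": [0,0,0]}]}}

```text
clock: 21.38
position: [0.5441, 0.212, 0.0261]
ee_rot: [0.001, -0.123, 0.992, 0.0]
contact_force: [-1.4, -1.0, 9.4]
width: -0.0
```

Call:
{"api": "send_rows", "payload": {"deltas": [{"dp": [0,0,-0.008],"rotation": [0,0,0]},{"dp": [0,0,-0.008],"rotation": [0,0,0]},{"dp": [0,0,-0.008],"rotation": [0,0,0]}]}}

```text
clock: 21.63
position: [0.5433, 0.2118, 0.0238]
ee_rot: [0.0, -0.123, 0.992, 0.0]
contact_force: [-0.6, 0.4, -0.1]
width: -0.0
```

```bash
python3 - <<'E'
from h import *
p=snap('wrist','wrist17'); s=state(); rim(p); held(p,(200,30,450,130))
E
```

```text
21.6833 [0.543  0.2117 0.0235] yaw 14.08 [ 0.78 -0.22  0.07] -0.0002
rim 3211 [0.0444 0.045  0.0452] floor [0.0173 0.0181 0.1161]
A 721 0.035
B 1483 0.0426
plane slope [-0.07959713  0.00700407] z 0.04124865241435818 n 18227
```

Call:
{"api": "send_rows", "payload": {"deltas": [{"dp": [0,0,-0.008],"rotation": [0,0,0]},{"dp": [0,0,-0.008],"rotation": [0,0,0]},{"dp": [0,0,-0.008],"rotation": [0,0,0]}]}}

```text
clock: 21.93
position: [0.543, 0.2117, 0.0224]
ee_rot: [-0.0, -0.123, 0.992, 0.0]
contact_force: [-1.0, -0.2, -1.1]
width: -0.0001
```

Call:
{"api": "send_rows", "payload": {"deltas": [{"dp": [0,0,-0.008],"rotation": [0,0,0]},{"dp": [0,0,-0.008],"rotation": [0,0,0]},{"dp": [0,0,-0.008],"rotation": [0,0,0]}]}}

```text
clock: 22.18
position: [0.5431, 0.2118, 0.0219]
ee_rot: [-0.0, -0.123, 0.992, 0.0]
contact_force: [-1.2, 0.0, 3.1]
width: -0.0002
```

Call:
{"api": "send_rows", "payload": {"deltas": [{"dp": [0,0,-0.006],"rotation": [0,0,0]},{"dp": [0,0,-0.006],"rotation": [0,0,0]},{"dp": [0,0,-0.006],"rotation": [0,0,0]}]}}

```text
clock: 22.43
position: [0.5432, 0.2118, 0.0215]
ee_rot: [-0.0, -0.123, 0.992, 0.0]
contact_force: [-2.2, -0.3, 5.7]
width: -0.0001
```

Call:
{"api": "send_rows", "payload": {"deltas": [{"dp": [0,0,-0.006],"rotation": [0,0,0]},{"dp": [0,0,-0.006],"rotation": [0,0,0]},{"dp": [0,0,-0.006],"rotation": [0,0,0]}]}}

```text
clock: 22.68
position: [0.5432, 0.2118, 0.0212]
ee_rot: [0.0, -0.123, 0.992, 0.0]
contact_force: [-1.6, -1.1, 7.9]
width: -0.0002
```

Call:
{"api": "send_rows", "payload": {"deltas": [{"dp": [0,0,-0.006],"rotation": [0,0,0]},{"dp": [0,0,-0.006],"rotation": [0,0,0]},{"dp": [0,0,-0.006],"rotation": [0,0,0]}]}}

```text
clock: 22.93
position: [0.5432, 0.2118, 0.0209]
ee_rot: [0.0, -0.123, 0.992, 0.0]
contact_force: [-3.3, -1.3, 10.3]
width: 0.0003
```

```bash
python3 - <<'E'
from h import *
p=snap('wrist','wrist18'); s=state(); rim(p); held(p,(200,30,450,130))
E
```

```text
22.9833 [0.5432 0.2118 0.0209] yaw 14.08 [-2.85 -0.05 10.51] -0.0002
rim 3164 [0.0434 0.044  0.0442] floor [0.0162 0.0169 0.1123]
A 726 0.0328
B 1513 0.0406
plane slope [-0.07477654 -0.01941463] z 0.03915363897737374 n 18295
```

View pics/wrist18.png

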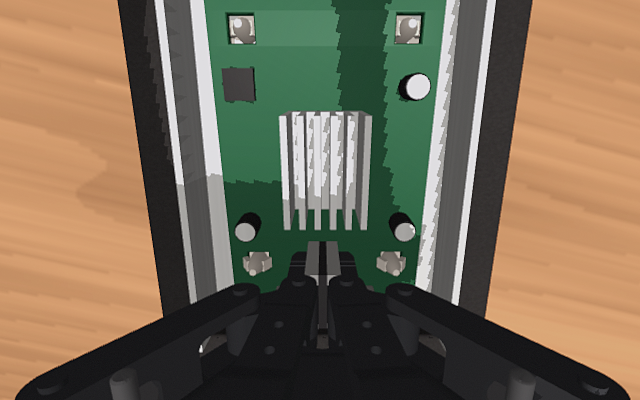

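Call:
{"api": "send_rows", "payload": {"deltas": [{"dp": [0,0,0.1],"rotation": [0,0,0]},{"dp": [0,0,0.3],"rotation": [0,0,0]},{"dp": [0,0,0.6],"rotation": [0,0,0]},{"dp": [0,0,0.75],"rotation": [0,0,0]},{"dp": [-0.25,-0.06,0.75],"rotation": [0,0,0]},{"dp": [-0.5,-0.12,0.75],"rotation": [0,0,0]},{"dp": [-0.7,-0.17,0.75],"rotation": [0,0,0]},{"dp": [-0.81,-0.2,0.75],"rotation": [0,0,0]},{"dp": [-0.81,-0.2,0.75],"rotation": [0,0,0]},{"dp": [-0.81,-0.2,0.75],"rotation": [0,0,0]}]}}

```text
clock: 23.82
position: [0.4464, 0.1879, 0.1098]
ee_rot: [0.001, -0.123, 0.992, 0.0]
contact_force: [-0.5, 0.1, 0.8]
width: -0.0
```

```bash
python3 - <<'E'
from h import *
p=snap('scene','scene5');cv2.imwrite('pics/scene5z.png',cv2.resize(cv2.imread('pics/scene5.png')[130:250,310:470],None,fx=5,fy=5,interpolation=cv2.INTER_CUBIC)); state(); rim(p)
E
```

```text
23.8667 [0.4475 0.1881 0.1099] yaw 14.08 [0.46 0.73 0.28] -0.0002
rim 111 [0.0379 0.0432 0.0446] floor [0.042  0.2197 0.4844]
A 11 0.0342
B 13 0.0415
```

View pics/scene5z.png

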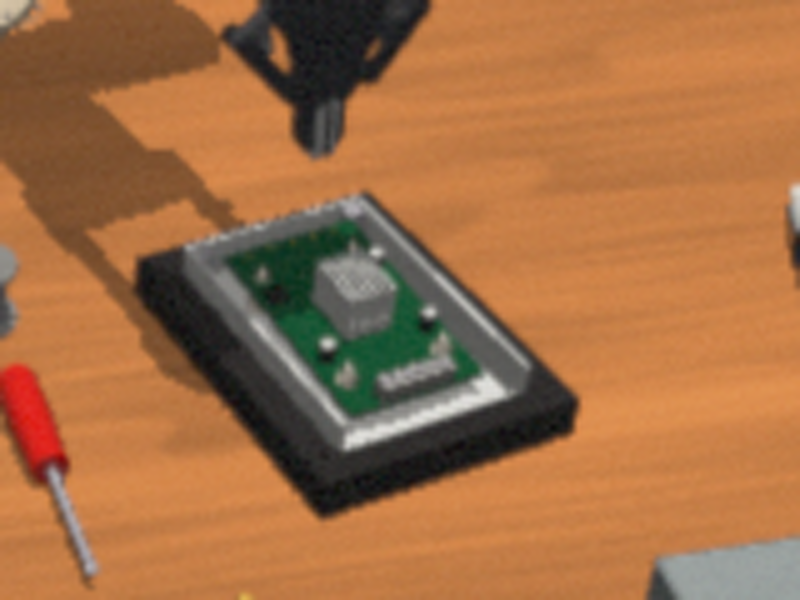

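Call:
{"api": "send_rows", "payload": {"deltas": [{"dp": [0,0,-0.15],"rotation": [0,0,0]},{"dp": [0,0,-0.3],"rotation": [0,0,0]},{"dp": [0,0,-0.45],"rotation": [0,0,0]},{"dp": [0,0,-0.55],"rotation": [0,0,0]},{"dp": [0,0,-0.62],"rotation": [0,0,0]},{"dp": [0,0,-0.62],"rotation": [0,0,0]},{"dp": [0,0,-0.62],"rotation": [0,0,0]},{"dp": [0,0,-0.62],"rotation": [0,0,0]}]}}

```text
clock: 24.53
position: [0.4473, 0.1881, 0.0357]
ee_rot: [0.001, -0.123, 0.992, 0.0]
contact_force: [0.5, -0.3, -0.0]
width: -0.0001
```

Call:
{"api": "send_rows", "payload": {"deltas": [{"dp": [0,0,-0.016],"rotation": [0,0,0]},{"dp": [0,0,-0.025],"rotation": [0,0,0]},{"dp": [0,0,-0.025],"rotation": [0,0,0]}]}}

```text
clock: 24.78
position: [0.4463, 0.1879, 0.0325]
ee_rot: [0.0, -0.123, 0.992, 0.0]
contact_force: [0.2, 0.4, -0.6]
width: 0.0
```

Call:
{"api": "send_rows", "payload": {"deltas": [{"dp": [0,0,-0.01],"rotation": [0,0,0]},{"dp": [0,0,-0.01],"rotation": [0,0,0]},{"dp": [0,0,-0.01],"rotation": [0,0,0]}]}}

```text
clock: 25.03
position: [0.446, 0.1878, 0.0311]
ee_rot: [0.0, -0.123, 0.992, 0.0]
contact_force: [0.0, 0.1, 1.0]
width: -0.0003
```

Call:
{"api": "send_rows", "payload": {"deltas": [{"dp": [0,0,-0.01],"rotation": [0,0,0]},{"dp": [0,0,-0.01],"rotation": [0,0,0]},{"dp": [0,0,-0.01],"rotation": [0,0,0]}]}}

```text
clock: 25.28
position: [0.4462, 0.1878, 0.0299]
ee_rot: [0.0, -0.123, 0.992, 0.0]
contact_force: [0.1, -0.3, 0.8]
width: 0.0003
```

Call:
{"api": "send_rows", "payload": {"deltas": [{"dp": [0,0,-0.01],"rotation": [0,0,0]},{"dp": [0,0,-0.01],"rotation": [0,0,0]},{"dp": [0,0,-0.01],"rotation": [0,0,0]}]}}

```text
clock: 25.53
position: [0.4463, 0.1878, 0.0289]
ee_rot: [0.0, -0.123, 0.992, 0.0]
contact_force: [-1.2, 1.0, 3.2]
width: 0.0003
```

Call:
{"api": "send_rows", "payload": {"deltas": [{"dp": [0,0,-0.01],"rotation": [0,0,0]},{"dp": [0,0,-0.01],"rotation": [0,0,0]},{"dp": [0,0,-0.01],"rotation": [0,0,0]}]}}

```text
clock: 25.78
position: [0.4464, 0.1879, 0.0278]
ee_rot: [0.0, -0.123, 0.992, 0.0]
contact_force: [-0.8, -0.1, 5.1]
width: -0.0
```

Call:
{"api": "send_rows", "payload": {"deltas": [{"dp": [0,0,-0.008],"rotation": [0,0,0]},{"dp": [0,0,-0.008],"rotation": [0,0,0]},{"dp": [0,0,-0.008],"rotation": [0,0,0]}]}}

```text
clock: 26.03
position: [0.4466, 0.1879, 0.0271]
ee_rot: [0.001, -0.123, 0.992, 0.0]
contact_force: [-0.3, 0.4, 6.9]
width: 0.0001
```

Call:
{"api": "send_rows", "payload": {"deltas": [{"dp": [0,0,-0.006],"rotation": [0,0,0]},{"dp": [0,0,-0.006],"rotation": [0,0,0]},{"dp": [0,0,-0.006],"rotation": [0,0,0]}]}}

```text
clock: 26.28
position: [0.4467, 0.188, 0.0265]
ee_rot: [0.001, -0.123, 0.992, 0.0]
contact_force: [-0.5, 0.8, 8.1]
width: 0.0002
```

Call:
{"api": "send_rows", "payload": {"deltas": [{"dp": [0,0,-0.006],"rotation": [0,0,0]},{"dp": [0,0,-0.006],"rotation": [0,0,0]},{"dp": [0,0,-0.006],"rotation": [0,0,0]}]}}

```text
clock: 26.53
position: [0.4468, 0.188, 0.0259]
ee_rot: [0.001, -0.123, 0.992, 0.0]
contact_force: [-1.5, -0.7, 8.9]
width: 0.0004
```

Call:
{"api": "send_rows", "payload": {"deltas": [{"dp": [0,0,-0.006],"rotation": [0,0,0]},{"dp": [0,0,-0.006],"rotation": [0,0,0]},{"dp": [0,0,-0.006],"rotation": [0,0,0]}]}}

```text
clock: 26.78
position: [0.4458, 0.1877, 0.0241]
ee_rot: [-0.0, -0.123, 0.992, 0.0]
contact_force: [0.5, -0.2, 0.5]
width: -0.0
```

Call:
{"api": "send_rows", "payload": {"deltas": [{"dp": [0,0,-0.006],"rotation": [0,0,0]},{"dp": [0,0,-0.006],"rotation": [0,0,0]},{"dp": [0,0,-0.006],"rotation": [0,0,0]}]}}

```text
clock: 27.03
position: [0.4458, 0.1877, 0.0234]
ee_rot: [-0.0, -0.123, 0.992, -0.0]
contact_force: [-0.3, 0.7, 1.0]
width: -0.0003
```

Call:
{"api": "send_rows", "payload": {"deltas": [{"dp": [0,0,-0.008],"rotation": [0,0,0]},{"dp": [0,0,-0.008],"rotation": [0,0,0]},{"dp": [0,0,-0.008],"rotation": [0,0,0]}]}}

```text
clock: 27.28
position: [0.446, 0.1878, 0.0224]
ee_rot: [-0.0, -0.123, 0.992, 0.0]
contact_force: [0.6, 0.8, 0.9]
width: 0.0003
```

Call:
{"api": "send_rows", "payload": {"deltas": [{"dp": [0,0,-0.008],"rotation": [0,0,0]},{"dp": [0,0,-0.008],"rotation": [0,0,0]},{"dp": [0,0,-0.008],"rotation": [0,0,0]}]}}

```text
clock: 27.53
position: [0.446, 0.1878, 0.0216]
ee_rot: [-0.0, -0.123, 0.992, 0.0]
contact_force: [0.4, 0.5, 0.3]
width: -0.0002
```

Call:
{"api": "send_rows", "payload": {"deltas": [{"dp": [0,0,-0.006],"rotation": [0,0,0]},{"dp": [0,0,-0.006],"rotation": [0,0,0]},{"dp": [0,0,-0.006],"rotation": [0,0,0]}]}}

```text
clock: 27.78
position: [0.4461, 0.1878, 0.0211]
ee_rot: [0.0, -0.123, 0.992, 0.0]
contact_force: [0.4, 0.3, 1.8]
width: -0.0001
```

```bash
python3 - <<'E'
from h import *
p=snap('wrist','wrist19'); s=state(); rim(p)
p=snap('scene','scene6');cv2.imwrite('pics/scene6z.png',cv2.resize(cv2.imread('pics/scene6.png')[130:250,310:470],None,fx=5,fy=5,interpolation=cv2.INTER_CUBIC)); rim(p)
E
```

```text
27.8333 [0.4461 0.1878 0.0211] yaw 14.08 [-0.11 -0.13  1.23] -0.0001
rim 1184 [0.0443 0.0449 0.0451] floor [0.0173 0.0432 0.1147]
A 0 None
B 773 0.0334
rim 91 [0.0398 0.0438 0.0449] floor [0.0385 0.358  0.403 ]
A 11 0.0337
B 6 0.031
```

View pics/scene6z.png

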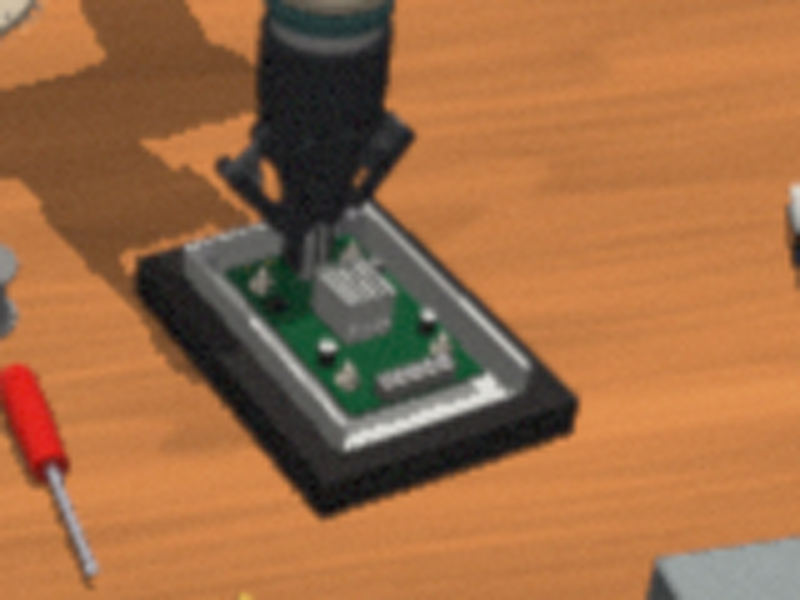

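View pics/wrist19.png

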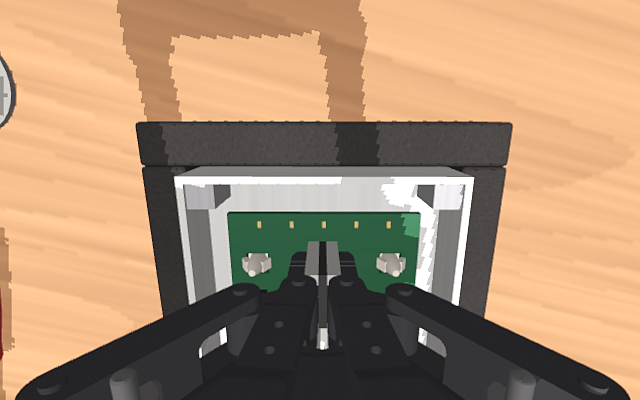

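Call:
{"api": "send_rows", "payload": {"deltas": [{"dp": [0,0,-0.006],"rotation": [0,0,0]},{"dp": [0,0,-0.006],"rotation": [0,0,0]},{"dp": [0,0,-0.006],"rotation": [0,0,0]}]}}

```text
clock: 28.13
position: [0.4461, 0.1878, 0.0206]
ee_rot: [0.0, -0.123, 0.992, 0.0]
contact_force: [-1.3, -0.9, 4.8]
width: 0.0003
```

Call:
{"api": "send_rows", "payload": {"deltas": [{"dp": [0,0,-0.006],"rotation": [0,0,0]},{"dp": [0,0,-0.006],"rotation": [0,0,0]},{"dp": [0,0,-0.006],"rotation": [0,0,0]}]}}

```text
clock: 28.38
position: [0.4462, 0.1878, 0.0202]
ee_rot: [0.0, -0.123, 0.992, 0.0]
contact_force: [-1.4, -1.9, 8.4]
width: 0.0
```

Call:
{"api": "send_rows", "payload": {"deltas": [{"dp": [0,0,-0.006],"rotation": [0,0,0]},{"dp": [0,0,-0.006],"rotation": [0,0,0]},{"dp": [0,0,-0.006],"rotation": [0,0,0]}]}}

```text
clock: 28.63
position: [0.4461, 0.1878, 0.0199]
ee_rot: [0.0, -0.123, 0.992, 0.0]
contact_force: [-2.5, -1.1, 11.4]
width: 0.0
```

Call:
{"api": "send_rows", "payload": {"deltas": [{"dp": [0,0,-0.006],"rotation": [0,0,0]},{"dp": [0,0,-0.006],"rotation": [0,0,0]},{"dp": [0,0,-0.006],"rotation": [0,0,0]}]}}

```text
clock: 28.88
position: [0.4461, 0.1878, 0.0195]
ee_rot: [0.0, -0.123, 0.992, 0.0]
contact_force: [-3.2, -1.2, 14.7]
width: 0.0001
```

Force climbs steadily (≈10 N/mm, firm foam): home. Retract, back off and inspect.

Call:
{"api": "send_rows", "payload": {"deltas": [{"dp": [0,0,0.1],"rotation": [0,0,0]},{"dp": [0,0,0.3],"rotation": [0,0,0]},{"dp": [0,0,0.6],"rotation": [0,0,0]},{"dp": [0,0,0.9],"rotation": [0,0,0]},{"dp": [-0.3,0,1],"rotation": [0,0,0]},{"dp": [-0.4,0,1],"rotation": [0,0,0]},{"dp": [-0.4,0,1],"rotation": [0,0,0]},{"dp": [-0.4,0,1],"rotation": [0,0,0]}]}}

```text
clock: 29.55
position: [0.3974, 0.1876, 0.1375]
ee_rot: [-0.0, -0.123, 0.992, -0.0]
contact_force: [0.2, -0.1, 1.1]
width: 0.0001
```

```bash
python3 - <<'E'
from h import *
p=snap('wrist','wrist20'); s=state(); rim(p)
C=cloud(p).reshape(-1,3); th=np.radians(14); R=np.array([[np.cos(th),-np.sin(th)],[np.sin(th),np.cos(th)]]); l=(C[:,:2]-[.4949,.1999])@R
for x,y in HOL:
    s=(abs(l[:,0]-x)<.007)&(abs(l[:,1]-np.sign(y)*.0215)<.003)&(C[:,2]<.05); print(x,y,s.sum(),np.median(C[s,2]) if s.sum() else 0)
cv2.imwrite('pics/w20z.png',cv2.resize(cv2.imread('pics/wrist20.png')[60:340,160:480],None,fx=2.1,fy=2.1,interpolation=cv2.INTER_CUBIC))
E
```

```text
29.6 [0.3982 0.1877 0.1373] yaw 14.1 [ 0.53 -0.54  0.41] -0.0001
rim 363 [0.0445 0.0451 0.0454] floor [0.0167 0.0172 0.0176]
A 0 None
B 127 0.0335
0.05 0.032 0 0
0.05 -0.032 0 0
-0.05 0.032 1 0.03480017834431598
-0.05 -0.032 103 0.033526212767185475
```

View pics/w20z.png

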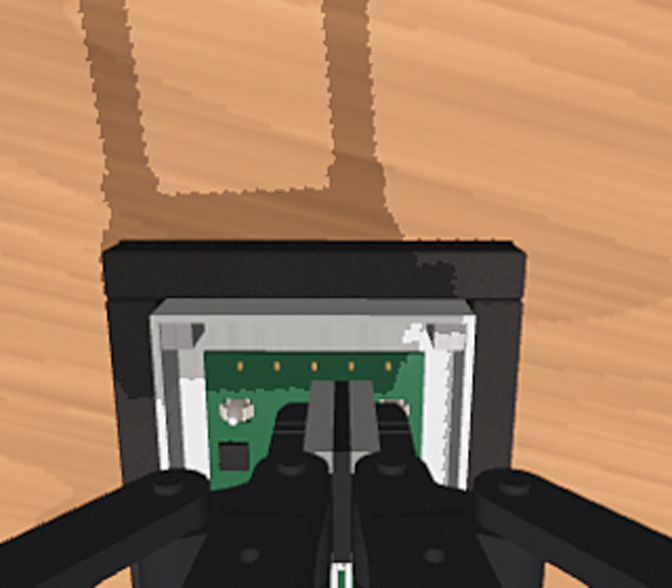

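Call:
{"api": "send_rows", "payload": {"deltas": [{"dp": [0.3,0.1,0.1],"rotation": [0,0,0]},{"dp": [0.6,0.2,0.2],"rotation": [0,0,0]},{"dp": [0.9,0.25,0.2],"rotation": [0,0,0]},{"dp": [1,0.25,0.2],"rotation": [0,0,0]},{"dp": [1,0.25,0.2],"rotation": [0,0,0]},{"dp": [1,0.25,0.2],"rotation": [0,0,0]}]}}

```text
clock: 30.1
position: [0.518, 0.2173, 0.1599]
ee_rot: [-0.002, -0.122, 0.993, -0.0]
contact_force: [-0.8, 0.4, -0.9]
width: -0.0001
```

```bash
python3 - <<'E'
from h import *
p=snap('wrist','wrist21'); s=state(); rim(p)
C=cloud(p).reshape(-1,3); th=np.radians(14); R=np.array([[np.cos(th),-np.sin(th)],[np.sin(th),np.cos(th)]]); l=(C[:,:2]-[.4949,.1999])@R
for x,y in HOL:
    s=(abs(l[:,0]-x)<.007)&(abs(l[:,1]-np.sign(y)*.0215)<.003)&(C[:,2]<.05); print(x,y,s.sum(),np.median(C[s,2]) if s.sum() else 0)
boardfit(p,(200,50,450,330),.0294); held(p,(200,50,450,330))
cv2.imwrite('pics/w21z.png',cv2.resize(cv2.imread('pics/wrist21.png')[60:340,160:480],None,fx=2.1,fy=2.1,interpolation=cv2.INTER_CUBIC))
E
```

```text
30.15 [0.5169 0.2172 0.1602] yaw 14.05 [-0.52 -0.06 -0.11] -0.0001
rim 996 [0.0445 0.0451 0.0454] floor [0.0173 0.0181 0.2466]
A 204 0.0336
B 288 0.0335
0.05 0.032 89 0.033573146839618505
0.05 -0.032 91 0.033749100725750956
-0.05 0.032 120 0.03358383227835128
-0.05 -0.032 124 0.03350742588723686
board rect ((496.79595947265625, 200.32872009277344), (148.25448608398438, 89.92355346679688), 13.950913429260254)
sink 949 0.0634853042500022 ((496.17510986328125, 200.36868286132812), (39.618289947509766, 30.106000900268555), 13.739431381225586)
plane slope [ 0.00047212 -0.00113628] z 0.033582176732184534 n 13461
```

View pics/w21z.png

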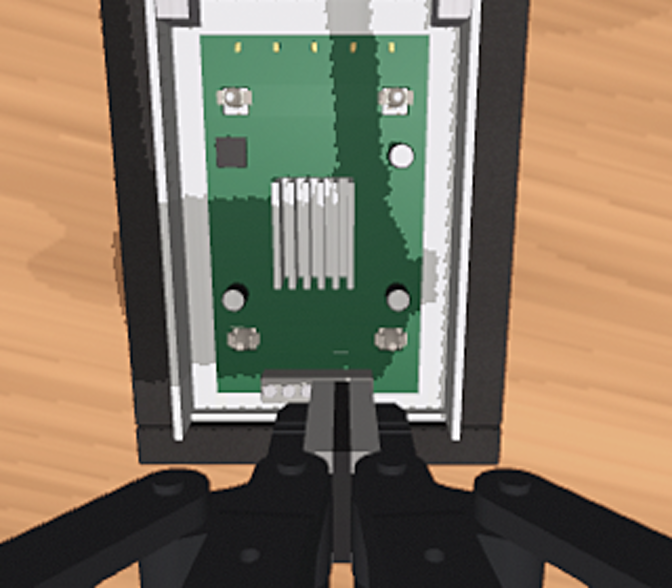

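```bash
python3 - <<'E'
from h import *
print(manip.sign_off())
E
```

```text
the job is handed in; nothing more can be done
None
```

The board is clicked onto all four standoffs and lies home on its seats, terminal block over the low-walled end. I handed the job in at about 30 s; sign-off gave no verdict.

- **Placing:** I gripped the green board by its heat sink and laid it level on the four standoff tips. Its underside was about 23 mm above the case underside. I let go there and saw the tips in all four holes.
- **Pressing:** I pressed end A, then end B, with shut fingers. At each end the push dropped sharply at the click (about 9.4 N at A, 8.9 N at B), then rose again once the end was home. The highest force read was about 15 N. Measured tilt peaked at about 4.6°, and the case sank about 9 to 10 mm into the foam.
- **Last checks:**
  - The board's top is level at all four corners, 33.5 to 33.7 mm above the bench.
  - The underside works out at about 15.1 mm above the case underside, against the 15 mm seats.
  - All four barb heads stand above the board.
  - The fingers are clear, with force readings at noise level.
  - I didn't run a separate position check on the bystanders. The arm only passed over them, and nothing looked displaced in the pictures I viewed.
- **What disagreed:**
  - The fingertips sit about 30 mm higher than the stated TCP-to-tip distance implies. My first grasp therefore closed on air above the heat sink, without touching the board. I measured the offset in the images and corrected for it.
  - The last picture put the board's centre about 1 to 2 mm from the earlier measurement. That is within calibration error and the 4 mm limit.

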